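# Slide the cassette clamp onto the microtome head and lock it

### The job

Mount the cassette clamp on the microtome: slide it onto the dovetail rail of the specimen head from the rail's free, tapered right-hand end until it rests fully home against the end stop, then tighten its black knob clockwise until it is hand-tight, so that the clamp is locked there. Feel your way: do not ram the stop, do not over-tighten the knob (stop soon after the torque begins to rise), do not knock the machine, and leave the timer and the loose white cassette alone.

Things in the scene. Friction and masses are not known exactly. Their poses are not given: they have to be found in the camera images.
- clamp_grip (a point): Cassette clamp: loose grey block, 50 mm long (its y), 45 mm deep (x), 42 mm high, 0.38 kg, with an orange cassette upright on its front (-x) and a dovetail groove along y in its back (+x). Stands upright on the bench. This point: 24 mm above the underside, midway between the flat ends (50 mm apart: grip here, closing along y), 20 mm in front of the groove's seat. x to the groove, z up.
- clamp_lead (a point): Point on the cassette clamp's leading (+y) end face, at the groove's mid-height (22 mm above the underside) and in the seat plane that meets the rail's front. While the knob is loose the groove has 2.7 to 4.3 mm of up-and-down play on the rail: it enters best with this point about 1.7 mm lower than the rail's centre line and 0.8 mm nearer the robot. Locked home it coincides with stop_face.
- knob_grip (a point): Centre of the grip bar (36 long, 11 wide, 14 mm high; the bar lies along this point's x) of the black knob on top of the cassette clamp; z up is the knob's axis, 3 mm in front of the seat plane. While loose it is 59.5 mm above the clamp's underside, the knob's top 66.5 mm. Clockwise from above tightens; it stays where it is left. The bar clears the steel below it by 5 mm. As it bites, the clamp is drawn up to 3 mm up and into its seat: let the hand follow.
- clamp_bar: Steel bar on top of the cassette clamp under the knob; the knob screws it down on the rail's upper flank, 3.5 mm per radian, its grip sinking as much. It bites after 0.75 to 1.3 rad, different each time and not visible. Until then the knob turns at a steady 0.2 to 0.35 N m; hand-tight is a rise of 0.1 to 0.2 N m above that, reached some 0.1 rad after the bite; over 0.3 is too tight. Origin: as the clamp's underside.
- rail_entry (a point): Tip of the free end of the dovetail rail on the front of the microtome's specimen head, at mid-height of the rail, in the plane of its front face, 105 mm above the bench. The rail runs from here 74 mm along this point's +y to stop_face; the first 10 mm are a nose that tapers by 2.5 mm. Rail 30 mm high in front, waist 15 mm, 12 mm deep. x points away from the robot into the machine, z up.
- stop_face (a point): Point on the end stop that the clamp's leading end meets: in the plane of the rail's front face, at the rail's mid-height, 105 mm above the bench. Axes as rail_entry's: y along the rail towards the stop. The cassette clamp is home when clamp_lead is here.
- end_stop: Steel stop plate, 16 x 7 x 40 mm, screwed to the head at the far (left) end of the rail; it reaches only 2 mm in front of the rail's front face. Pushing harder than about 40 N against it damages it; 10 N seats the clamp. Origin: on the rail's front plane, at mid-length and mid-height of the rail.
- microtome: Compact white bench microtome, fixed, blade holder taken off. Housing 134 deep, 136 wide, 208 mm high, its front 63 mm behind the rail's front face; a low dark base (42 mm either side, up to 30 mm high) lies under the rail and 57 mm in front of it; handwheel at its right side. Origin: on the bench below the middle (32 mm from stop_face) of the rail's front face; x into the machine, y along the rail to the stop.
- timer: White bench timer, 32x66x67 mm, standing on the bench at the right. Origin: centre of its underside. Not to be moved.
- cassette_2: Loose white tissue cassette, 29x41x6 mm, lying in front. Origin: centre of its underside. Not to be moved.

How it is judged:
By the outcome, as a careful person would: the job done as asked, in the order asked, and still so for the second after the job is handed in, with the robot touching nothing.
It also fails if it takes over 64 s, if anything falls off the work surface, if the arm or the gripper's body presses on something with over 40 N, if the wrist force passes 120 N, or if a joint passes its speed limit or range.

### The arm

A 6-joint arm with a two-finger parallel gripper is mounted at the origin on a cart in front of the work surface, level with it; the furniture and walls round the work are solid. World frame = base frame: x ahead of the robot, y to its left, z up, the work surface at z = 0. Lengths are in m, angles in degrees, forces in N, time in s.
With the tool pointing down it reaches from about 0.4 to 0.825 m from the base axis. Payload 7 kg.
Tool frame: the origin (TCP) lies midway between the tips of the shut fingers; the grasp point (between the pads) lies 19 mm behind it (ctrl.grip_point_offset is the distance from the TCP to the grasp point, in m); x points along the fingers, y is the direction in which the jaws open and shut, and the axes are right-handed (so a half turn about x gives the same grasp; the last joint's range is limited). The gripper opens to 88 mm and grips with 3 to 60 N. Pads are 19 mm wide; open, the fingers measure 130 mm over their backs; the gripper's body (78 mm by 193 mm) begins 47 mm behind the grasp point.
Start: joints at [92.195, 20.546, 0.682, 0, -70.136, -16.507], TCP at [0.167, 0.654, 0.191] pointing down, gripper open.
Joint ranges: [-176.03, 176.03], [-82.01, 121.73], [-58.28, 71.71], [-173.87, 95.51], [-174.79, -0.11], [-173.66, 173.66]. Speed limits (degrees/s): [136.94, 136.94, 172.46, 180, 180, 180].

### API

Orientations are given as [roll, pitch, yaw] about the fixed x, y, z axes, in that order (R = Rz(yaw) Ry(pitch) Rx(roll)).
In Python, from plant import ctrl gives the robot as it stands.
- The arm moves only by the tool drive_tool, never from a script. Its argument "plan" is a list of rows, each a list of 3 entries, a list of its own where there are three numbers: the shift along the tool's x, y, z in m, then the turn, a rotation vector about the tool's x, y, z in degrees, then the opening, from 0 (shut) to 1 (fully open). In form: [[[dx, dy, dz], [wx, wy, wz], grip], ...]. A call has 1 to 20 rows; each row is the pose to reach, as a shift and turn from the pose measured when the call began, along the tool's axes at that moment; what a row does not reach only later rows make up. A row lasts 1/12 s, in which the tool goes at most 41.7 mm and 7.16 degrees, less where a joint would pass 70% of its speed; a pose out of reach is approached as far as the arm can. A call with a gripper value outside its range is refused whole. The fingers move at their own pace and stop on an object; the grip force is fixed at half the most. Time passes only in rows, so rows that repeat a pose let the fingers close. It gives the time, the measured TCP pose, the force and the opening at its end, in the units of the state.
- ctrl.get_obs(): the state, without advancing time (a new reading comes with each control period).
- ctrl.snapshot(name): name is "scene" or "top"; returns the picture (480x640x3 uint8, blue, green, red); there is no depth.
- ctrl.get_calibration(name): a dict with "fx", "fy", "cx", "cy" (pixels), "R" (3x3) and "t" (3): a world point X has camera coordinates R X + t. Camera axes: x right, y down, z forward; pixel columns grow to the right and rows downward; lengths in m; the calibration is good to about 2 mm. A picture is of the moment at which its call begins. get_calibration takes no time and is no camera call.
- ctrl.close_job(): hands the job in, once; it reports no verdict.
Trained networks look in the newest picture that a camera, given by its name, has taken for a name from the list of things; names that differ only in an ending like _2 or _b are one class to them, and where a whole thing is asked for, a point or a joint stands for the part that bears it (a point fixed in the world has none). Each returns a list of dicts, best first, with "confidence" (0 to 1); they miss things now and then, are a little off and sometimes report something else, mostly with a low value. They report only what shows in the picture. A call takes as long as a camera call.
- ctrl.cut_out(camera, name): "pixels" (480x640 bool, what is visible of it) and "pixel" ([column, row] in pixels, amid what is visible of it).
- ctrl.landmark_of(camera, name): "pixel" ([column, row] in pixels: a listed point, or the origin of a listed thing).
The state is a dict: "clock": time; "joint_pos": joint angles; "qvel": joint speeds; "tau": joint torques, N m; "tool_pos": TCP position; "orientation": TCP orientation; "force": force on the tool from outside, world axes, zero at the start; "moment": the same for the moment, N m; "opening": finger opening in m.
Only numpy, scipy, OpenCV 4.12 (cv2) and the standard library are available. Lean on these libraries where they do the work, as an engineer would, in place of code of your own. Each camera call takes 0.05 s, during which the arm holds its last target. There are 200 camera calls.

## Working session

There is one attempt and no reset: what is moved stays moved. The work goes in short steps, Python scripts to look and compute and a tool call to move; the robot and the scene stay as the last step left them, time stands still between calls to the robot, and variables do not carry over. Pictures are saved under pics/ and viewed, about 8 in all and at most 12, crops included, and the job is handed in when it is done.

Besides the shell and the picture viewer there is one more tool, called after "Call:" as name(argument=value, ...) on one line, values as JSON. drive_tool: Moves the arm, as the interface text tells. Its arguments: {"type":"object","properties":{"plan":{"type":"array","items":{"type":"array"}}},"required":["plan"]}

```bash
ls; mkdir -p pics; cat > h.py <<'E'
import numpy as np, cv2
from plant import ctrl
def lm(names,cams=("scene","top"),k=2):
    for c in cams:
        for n in names:
            r=ctrl.landmark_of(c,n)
            print(c,n,[(np.round(d["pixel"],1).tolist(),round(d["confidence"],2)) for d in r[:k]])
def proj(c,X):
    K=ctrl.get_calibration(c);p=np.array(K["R"])@np.array(X)+np.array(K["t"])
    return np.array([K["fx"]*p[0]/p[2]+K["cx"],K["fy"]*p[1]/p[2]+K["cy"]])
def ray(c,px):
    K=ctrl.get_calibration(c);R=np.array(K["R"]);o=-R.T@np.array(K["t"])
    d=R.T@np.array([(px[0]-K["cx"])/K["fx"],(px[1]-K["cy"])/K["fy"],1]);return o,d/np.linalg.norm(d)
def atz(c,px,z):
    o,d=ray(c,px);return o+d*(z-o[2])/d[2]
def tri(pa,pb,a="scene",b="top"):
    o1,d1=ray(a,pa);o2,d2=ray(b,pb)
    t=np.linalg.lstsq(np.c_[d1,-d2],o2-o1,rcond=None)[0]
    A=o1+t[0]*d1;B=o2+t[1]*d2;return (A+B)/2,np.linalg.norm(A-B)
def best(c,n):
    r=ctrl.landmark_of(c,n);return (r[0]["pixel"],r[0]["confidence"]) if r else None
E
python3 - <<'E'
from h import *
for c in("scene","top"):
    cv2.imwrite(f"pics/{c}0.png",ctrl.snapshot(c)); K=ctrl.get_calibration(c)
    print(c,K["fx"],(-np.array(K["R"]).T@K["t"]).round(3))
o=ctrl.get_obs();print(o["clock"],o["tool_pos"],o["orientation"],o["force"],o["opening"])
for n in["clamp_grip","clamp_lead","knob_grip","clamp_bar","rail_entry","stop_face","end_stop","microtome","timer","cassette_2"]:
    a=best("scene",n);b=best("top",n)
    s=[n]+[(np.round(q[0],1).tolist(),round(q[1],2)) if q else None for q in(a,b)]
    if a and b:
        P,e=tri(a[0],b[0]);s+=[P.round(4),round(e,4)]
    print(*s)
E
```

```text
pics
scene 566.7957539201243 [-0.167 -0.596  0.618]
top 505.2322574415492 [ 0.294 -0.236  0.942]
0.1 [0.16680128 0.65358444 0.18973418] [ 95.99863751  89.91629531 -98.31971055] [ 0.50617719 -0.23964018  0.03652232] 0.08760033772369107
clamp_grip ([349.5, 302.2], 0.75) ([364.5, 269.3], 0.93) [ 0.4018 -0.3328  0.0361] 0.0008
clamp_lead ([342.0, 289.0], 0.73) ([351.1, 255.3], 0.55) [ 0.4271 -0.3082  0.0324] 0.0007
knob_grip ([355.7, 279.4], 0.6) ([363.5, 256.0], 0.59) [ 0.4231 -0.3297  0.0634] 0.0044
clamp_bar ([358.4, 307.3], 0.95) ([359.5, 255.5], 0.91) [ 0.4343 -0.3302 -0.0032] 0.0071
rail_entry ([349.1, 304.2], 0.62) ([276.3, 228.2], 0.71) [ 0.5331 -0.21   -0.1298] 0.1126
stop_face ([246.0, 205.8], 0.48) ([234.8, 226.9], 0.55) [ 0.4639 -0.1071  0.102 ] 0.0031
end_stop None None
microtome ([262.4, 259.5], 0.97) ([259.1, 240.1], 0.74) [ 0.4582 -0.1375  0.0038] 0.0005
timer ([406.7, 270.2], 0.95) ([389.5, 196.6], 0.76) [ 0.5396 -0.3775  0.0174] 0.0112
cassette_2 ([294.4, 326.9], 0.76) ([325.4, 306.6], 0.73) [ 0.3383 -0.2677  0.0081] 0.011
```

View pics/scene0.png

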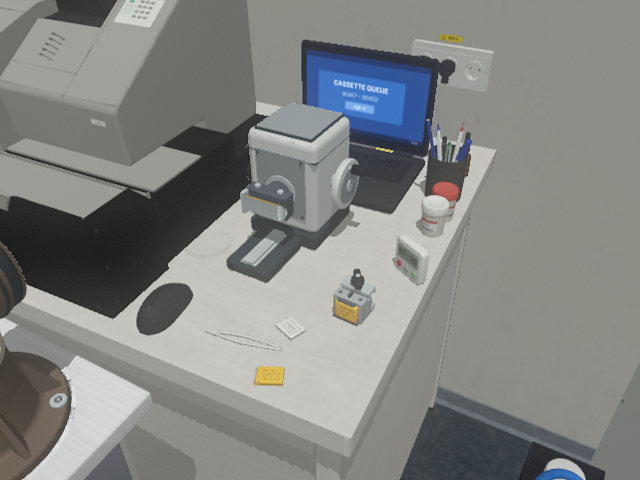

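View pics/top0.png

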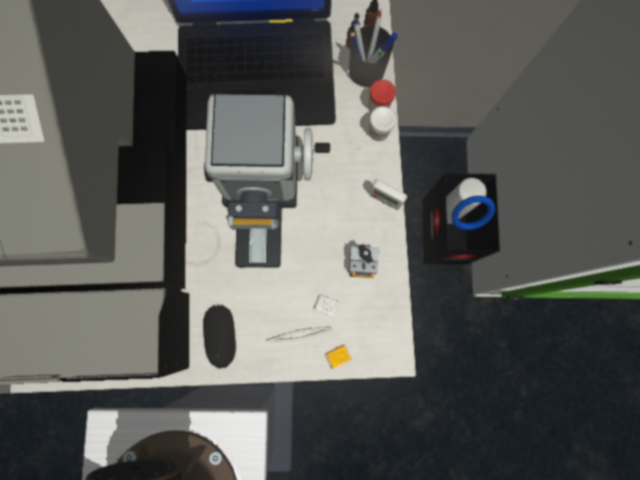

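The clamp stands at scene (353,300) and top (363,260). The rail is at top (233-277,222), and a tall grey instrument on the left lies between the arm's start and the work. I'll fit the poses using the known heights and check how high the instrument is.

```bash
cat >> h.py <<'E'
from scipy.optimize import least_squares
from scipy.spatial.transform import Rotation as Ro
CL={"clamp_grip":(-.02,0,.024),"clamp_lead":(0,.025,.022),"knob_grip":(-.003,0,.0595)}
RA={"rail_entry":(0,-.074,.105),"stop_face":(0,0,.105),"microtome":(0,-.032,0)}
def fit(M,x0,cams=("scene","top"),n=1,dz=0,free=False):
    obs=[]
    for i in range(n):
        for c in cams:
            ctrl.snapshot(c)
            for k in M:
                for r in ctrl.landmark_of(c,k)[:1]: obs.append((c,k,np.array(r["pixel"]),r["confidence"]))
    def f(p,full=False):
        R=Ro.from_euler("z",p[2]).as_matrix();o=[]
        for c,k,px,w in obs:
            o.append((proj(c,R@np.array(M[k])+[p[0],p[1],dz+(p[3] if free else 0)])-px)*(1 if full else w))
        return np.ravel(o)
    s=least_squares(f,x0+([0] if free else []),loss="soft_l1",x_scale=[.01,.01,.1]+([.01] if free else []))
    for (c,k,px,w),e in zip(obs,f(s.x,True).reshape(-1,2)): print("  ",c,k,round(w,2),e.round(1))
    print("xy",s.x[:2].round(4),"yaw",np.degrees(s.x[2]).round(2),s.x[3:].round(4));return s.x
def move(pos,R):
    """tool shift & rotvec(deg) from now to world pose"""
    o=ctrl.get_obs();R0=Ro.from_euler("xyz",o["orientation"],degrees=True)
    print("shift",R0.inv().apply(np.array(pos)-o["tool_pos"]).round(4),"rot",np.degrees((R0.inv()*R).as_rotvec()).round(2))
def down(yaw,tilt=0):  # tool x down, tool y along world direction yaw(deg)
    y=np.array([np.cos(np.radians(yaw)),np.sin(np.radians(yaw)),0]);x=np.array([0,0,-1.])
    return Ro.from_matrix(np.c_[x,y,np.cross(x,y)])
E
python3 - <<'E'
from h import *
fit(CL,[.42,-.33,-.1],n=2); fit(RA,[.464,-.107,-.18],n=2)
print("keypad",tri((140,10),(18,118)))
o=ctrl.get_obs();print(Ro.from_euler("xyz",o["orientation"],degrees=True).as_matrix().round(3))
for z in (0,.15,.3): print(z,atz("top",(165,370),z).round(3),atz("top",(165,205),z).round(3),atz("top",(110,120),z).round(3),atz("top",(180,450),z).round(3))
im=cv2.imread("pics/scene0.png")[170:340,210:440];im2=cv2.imread("pics/top0.png")[180:320,200:420]
cv2.imwrite("pics/c1.png",np.vstack([cv2.resize(im,(690,300),interpolation=2)[:,:690],cv2.resize(im2,(690,300),interpolation=2)]))
E
```

```text
scene clamp_grip 0.77 [1.8 2.9]
   scene clamp_lead 0.57 [0.4 3.8]
   scene knob_grip 0.7 [-1.4  2.3]
   top clamp_grip 0.77 [ 0.2 -0.1]
   top clamp_lead 0.75 [-3.  -2.5]
   top knob_grip 0.52 [ 0.5 -2.8]
   scene clamp_grip 0.82 [-0.2  1.5]
   scene clamp_lead 0.86 [ 0.3 -0. ]
   scene knob_grip 0.67 [-4.  -0.1]
   top clamp_grip 0.84 [ 0.4 -1.1]
   top clamp_lead 0.75 [ 0.3 -1.2]
   top knob_grip 0.6 [-1.9  1. ]
xy [ 0.4312 -0.3312] yaw -6.76 []
   scene rail_entry 0.72 [1.7 1.3]
   scene stop_face 0.56 [1.2 0.3]
   scene microtome 0.71 [-0.4  4.8]
   top rail_entry 0.69 [-0.6 -0.9]
   top stop_face 0.55 [2.4 0. ]
   top microtome 0.65 [-91.2 -17.1]
   scene rail_entry 0.82 [-0.9  0.5]
   scene stop_face 0.5 [-0.1  0.5]
   scene microtome 0.65 [0.1 3.4]
   top rail_entry 0.76 [-0.4 -0.9]
   top stop_face 0.55 [ 2.4 -2. ]
   top microtome 0.91 [-1.5  1.4]
xy [ 0.4624 -0.106 ] yaw -0.09 []
keypad (array([0.53606449, 0.11897408, 0.36838262]), np.float64(0.006773360900502969))
[[-0.    -0.247 -0.969]
 [ 0.    -0.969  0.247]
 [-1.    -0.     0.   ]]
0 [0.218 0.025 0.   ] [0.524 0.045 0.   ] [0.694 0.163 0.   ] [ 0.082 -0.01   0.   ]
0.15 [ 0.23  -0.017  0.15 ] [ 0.488 -0.     0.15 ] [0.63  0.099 0.15 ] [ 0.116 -0.046  0.15 ]
0.3 [ 0.242 -0.058  0.3  ] [ 0.451 -0.045  0.3  ] [0.567 0.036 0.3  ] [ 0.15  -0.082  0.3  ]
```

View pics/c1.png

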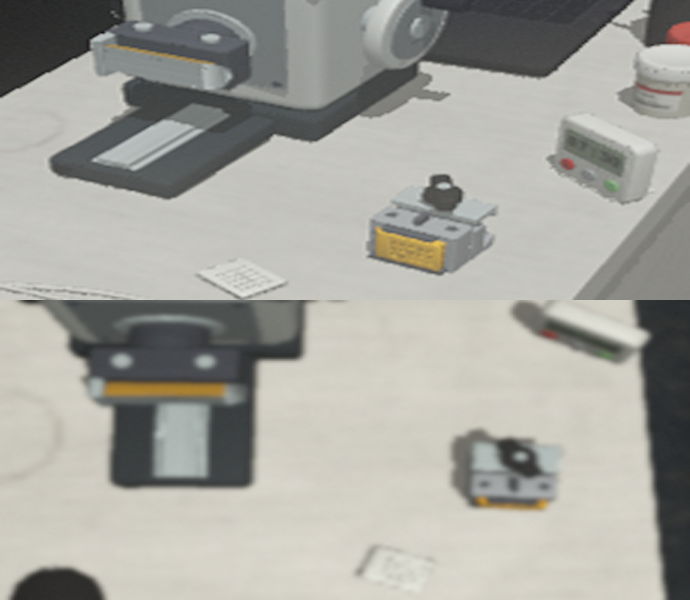

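The crop shows the clamp at its lower middle right, with the knob bar at about +40° yaw. The rail's free end faces the clamp, at scene about (286,196). First I raise the arm and pull it in, so it clears the instrument.

Call:
drive_tool(plan=[[[-0.2, 0, 0], [0, 0, 0], 1], [[-0.2, 0, 0], [0, 0, 0], 1], [[-0.2, 0, 0], [0, 0, 0], 1], [[-0.2, 0, 0], [0, 0, 0], 1], [[-0.2, 0, 0], [0, 0, 0], 1], [[-0.4, 0.2, 0], [0, 0, 0], 1], [[-0.4, 0.2, 0], [0, 0, 0], 1], [[-0.4, 0.2, 0], [0, 0, 0], 1], [[-0.4, 0.2, 0], [0, 0, 0], 1], [[-0.4, 0.2, 0], [0, 0, 0], 1], [[-0.4, 0.2, 0], [0, 0, 0], 1], [[-0.4, 0.2, 0], [0, 0, 0], 1]])

```text
clock: 3.7
tool_pos: [0.1176, 0.4577, 0.5937]
orientation: [-76.2, 89.8, 89.5]
force: [-1.0, 1.1, 0.4]
opening: 0.0876
```

```bash
python3 - <<'E'
from h import *
o=ctrl.get_obs();print(o["clock"],o["joint_pos"].round(1) if hasattr(o["joint_pos"],"round") else o["joint_pos"],o["force"])
print(tri((255,0),(130,50)), atz("scene",(112,313),0), tri((170,165),(165,205)))
p=np.array(o["tool_pos"]);az=np.degrees(np.arctan2(p[1],p[0]));r=np.hypot(p[0],p[1]);print(az,r)
for d in (40,80,120): 
    a=np.radians(az-d);move([r*np.cos(a),r*np.sin(a),p[2]],down(-104.3-d*172/132))
E
```

```text
3.7 [  99.6    1.5   28.1    0.  -116.4  -23.9] [-1.03568906  1.13648525  0.42731151]
(array([ 0.62929808, -0.02436362,  0.38005521]), np.float64(0.024181301372719722)) [ 0.23805541 -0.00275666  0.        ] (array([0.47216756, 0.01960939, 0.14383308]), np.float64(0.04919050223814494))
75.58645065838053 0.4726132457937092
shift [-0.0007  0.111  -0.3036] rot [52.08  0.14  0.17]
shift [-0.0018  0.3912 -0.4649] rot [1.0421e+02 2.2000e-01 1.0000e-01]
shift [-0.0029  0.7095 -0.4083] rot [ 1.5633e+02  2.9000e-01 -1.0000e-02]
```

Call:
drive_tool(plan=[[[0, 0.111, -0.304], [52, 0, 0], 1], [[0, 0.111, -0.304], [52, 0, 0], 1], [[0, 0.111, -0.304], [52, 0, 0], 1], [[0, 0.111, -0.304], [52, 0, 0], 1], [[0, 0.111, -0.304], [52, 0, 0], 1], [[0, 0.111, -0.304], [52, 0, 0], 1], [[0, 0.111, -0.304], [52, 0, 0], 1], [[0, 0.111, -0.304], [52, 0, 0], 1], [[0, 0.39, -0.465], [104, 0, 0], 1], [[0, 0.39, -0.465], [104, 0, 0], 1], [[0, 0.39, -0.465], [104, 0, 0], 1], [[0, 0.39, -0.465], [104, 0, 0], 1], [[0, 0.39, -0.465], [104, 0, 0], 1], [[0, 0.39, -0.465], [104, 0, 0], 1], [[0, 0.39, -0.465], [104, 0, 0], 1], [[0, 0.39, -0.465], [104, 0, 0], 1], [[0, 0.39, -0.465], [104, 0, 0], 1]])

```text
clock: 5.12
tool_pos: [0.4722, -0.0395, 0.5915]
orientation: [50.7, 89.8, 112.0]
force: [-0.3, 0.7, -0.8]
opening: 0.0876
```

```bash
python3 - <<'E'
from h import *
o=ctrl.get_obs();print(o["clock"],np.round(o["joint_pos"],1),o["force"])
x=fit(CL,[.431,-.331,-.1],n=3)
R=Ro.from_euler("z",x[2]).as_matrix();g=R@[-.02,0,.005]+[x[0],x[1],0];print("tcp target",g)
yaw=83.-360
for z in(.45,.14): move([g[0],g[1],z],down(90+np.degrees(x[2])))
E
```

```text
5.1167 [  19.     1.7   28.1   -0.2 -116.4  -47.8] [-0.32713881  0.72969074 -0.81077155]
   scene clamp_grip 0.88 [ 0.1 -1.8]
   scene clamp_lead 0.64 [-2.9  3.6]
   scene knob_grip 0.58 [-0.6  2.1]
   top clamp_grip 0.69 [ 1.3 -1.7]
   top clamp_lead 0.58 [ 1.6 -2.8]
   top knob_grip 0.53 [ 2.  -1.2]
   scene clamp_grip 0.77 [-1.8 -0.2]
   scene clamp_lead 0.91 [-0.7  2.3]
   scene knob_grip 0.6 [-1.9  4.3]
   top clamp_grip 0.88 [ 0.4 -0.9]
   top clamp_lead 0.72 [-1.2  0.8]
   top knob_grip 0.5 [2.8 0. ]
   scene clamp_grip 0.92 [-3.3 -0.7]
   scene clamp_lead 0.64 [0.4 2.1]
   scene knob_grip 0.74 [-0.2  0.4]
   top clamp_grip 0.7 [ 0.7 -0.4]
   top clamp_lead 0.91 [ 1.  -1.8]
   top knob_grip 0.57 [ 1.  -1.8]
xy [ 0.4301 -0.3336] yaw -8.49 []
tcp target [ 0.41029131 -0.33064474  0.005     ]
shift [ 0.1409 -0.0865 -0.2896] rot [70.15  0.1  -0.2 ]
shift [ 0.4509 -0.087  -0.2906] rot [70.15  0.1  -0.2 ]
```

Call:
drive_tool(plan=[[[0.14, -0.087, -0.29], [71.5, 0, 0], 1], [[0.14, -0.087, -0.29], [71.5, 0, 0], 1], [[0.14, -0.087, -0.29], [71.5, 0, 0], 1], [[0.14, -0.087, -0.29], [71.5, 0, 0], 1], [[0.14, -0.087, -0.29], [71.5, 0, 0], 1], [[0.14, -0.087, -0.29], [71.5, 0, 0], 1], [[0.14, -0.087, -0.29], [71.5, 0, 0], 1], [[0.14, -0.087, -0.29], [71.5, 0, 0], 1], [[0.14, -0.087, -0.29], [71.5, 0, 0], 1], [[0.14, -0.087, -0.29], [71.5, 0, 0], 1], [[0.14, -0.087, -0.29], [71.5, 0, 0], 1], [[0.45, -0.087, -0.29], [71.5, 0, 0], 1], [[0.45, -0.087, -0.29], [71.5, 0, 0], 1], [[0.45, -0.087, -0.29], [71.5, 0, 0], 1], [[0.45, -0.087, -0.29], [71.5, 0, 0], 1], [[0.45, -0.087, -0.29], [71.5, 0, 0], 1], [[0.45, -0.087, -0.29], [71.5, 0, 0], 1], [[0.45, -0.087, -0.29], [71.5, 0, 0], 1], [[0.45, -0.087, -0.29], [71.5, 0, 0], 1], [[0.45, -0.087, -0.29], [71.5, 0, 0], 1]])

```text
clock: 7.98
tool_pos: [0.4079, -0.3283, 0.1365]
orientation: [144.0, 89.4, 134.4]
force: [-0.7, 0.5, 1.0]
opening: 0.0876
```

```bash
python3 - <<'E'
from h import *
o=ctrl.get_obs();print(np.round(o["joint_pos"],1),o["force"])
im=[ctrl.snapshot(c) for c in("scene","top")]
a=cv2.resize(im[0][200:350,280:440],(533,500),interpolation=2);b=cv2.resize(im[1][190:310,300:420],(267,267),interpolation=2)
c=np.zeros((500,800,3),np.uint8);c[:,:533]=a;c[:267,533:]=b;cv2.imwrite("pics/c2.png",c)
for n in CL: print(n,[best(c,n) for c in("scene","top")])
move([.4103,-.3306,.005],down(83))
E
```

```text
[-17.6   9.2 -22.1  -0.3 -59.1 -81.9] [-0.66985209  0.54998833  1.01816645]
clamp_grip [([350.2, 305.8], 0.77), ([362.9, 268.2], 0.68)]
clamp_lead [([342.2, 289.2], 0.67), ([350.1, 251.6], 0.56)]
knob_grip [([359.3, 276.1], 0.66), ([364.8, 265.0], 0.68)]
shift [ 0.1374 -0.0007 -0.0013] rot [-2.8   0.12 -0.17]
```

View pics/c2.png

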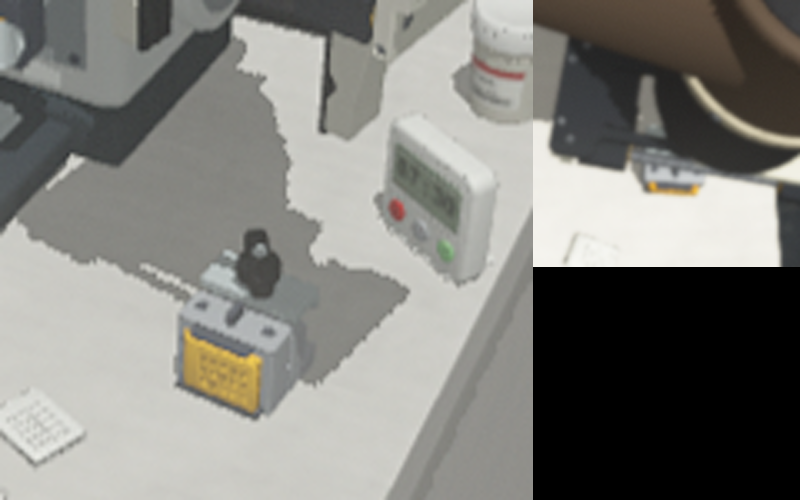

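The clamp sits undisturbed at scene (352,300), with the open gripper above and behind it and the timer clear. Descending to grip.

Call:
drive_tool(plan=[[[0.04, -0.001, -0.001], [-2.5, 0, 0], 1], [[0.08, -0.001, -0.001], [-2.5, 0, 0], 1], [[0.11, -0.001, -0.001], [-2.5, 0, 0], 1], [[0.13, -0.001, -0.001], [-2.5, 0, 0], 1], [[0.1372, -0.001, -0.001], [-2.5, 0, 0], 1], [[0.1372, -0.001, -0.001], [-2.5, 0, 0], 1], [[0.1372, -0.001, -0.001], [-2.5, 0, 0], 1]])

```text
clock: 8.97
tool_pos: [0.4114, -0.3313, 0.0061]
orientation: [38.9, 89.8, 31.6]
force: [-0.1, 0.2, 1.1]
opening: 0.088
```

```bash
python3 - <<'E'
from h import *
o=ctrl.get_obs();print(o["tool_pos"],o["force"],o["moment"])
im=ctrl.snapshot("scene")
cv2.imwrite("pics/c3.png",cv2.resize(im[200:350,280:440],(640,600),interpolation=2))
move([.4103,-.3306,.005],down(83))
E
```

```text
[ 0.41139681 -0.33134508  0.00614607] [-0.10722012  0.17651078  1.07597826] [ 0.02430935 -0.17538716  0.0309896 ]
shift [ 0.0017  0.0007 -0.0017] rot [-0.27  0.26 -0.13]
```

View pics/c3.png

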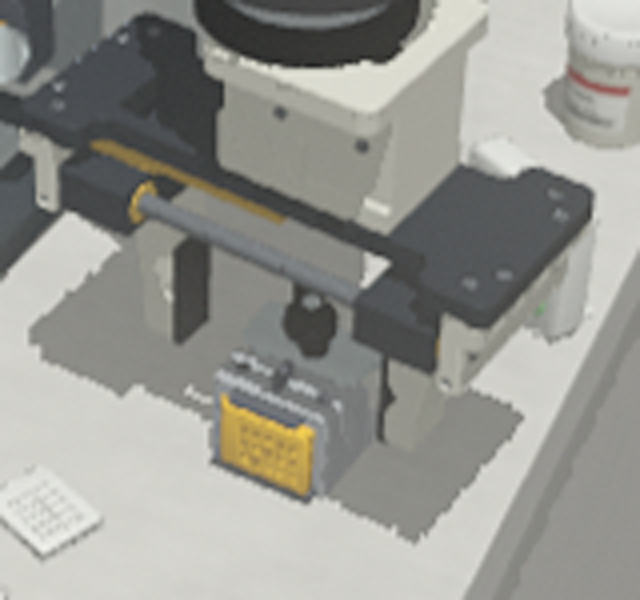

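The fingers straddle the clamp between scene crop (190,300) and (400,400), and the knob is clear of the body. Closing now.

Call:
drive_tool(plan=[[[0.001, 0, 0], [0, 0, 0], 0.6], [[0.001, 0, 0], [0, 0, 0], 0.5], [[0.001, 0, 0], [0, 0, 0], 0.5], [[0.001, 0, 0], [0, 0, 0], 0.4], [[0.001, 0, 0], [0, 0, 0], 0.3], [[0.001, 0, 0], [0, 0, 0], 0], [[0.001, 0, 0], [0, 0, 0], 0], [[0.001, 0, 0], [0, 0, 0], 0]])

```text
clock: 9.68
tool_pos: [0.4116, -0.3312, 0.0065]
orientation: [33.2, 89.7, 25.9]
force: [-3.9, 9.6, 17.6]
opening: 0.0401
```

```bash
python3 - <<'E'
from h import *
o=ctrl.get_obs();print(o["tool_pos"],o["force"],o["moment"],o["opening"])
print(Ro.from_euler("xyz",o["orientation"],degrees=True).as_matrix().round(4))
E
```

```text
[ 0.41157401 -0.33116584  0.00649933] [-3.90586985  9.63844181 17.59524845] [ 3.68621244  1.02458479 -0.01094457] 0.04013291498408034
[[ 0.004   0.1264  0.992 ]
 [ 0.002   0.992  -0.1264]
 [-1.      0.0024  0.0037]]
```

```bash
python3 - <<'E'
from h import *
im=ctrl.snapshot("scene")
cv2.imwrite("pics/c4.png",cv2.resize(im[200:350,280:440],(640,600),interpolation=2))
E
```

```text
(no output)
```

View pics/c4.png

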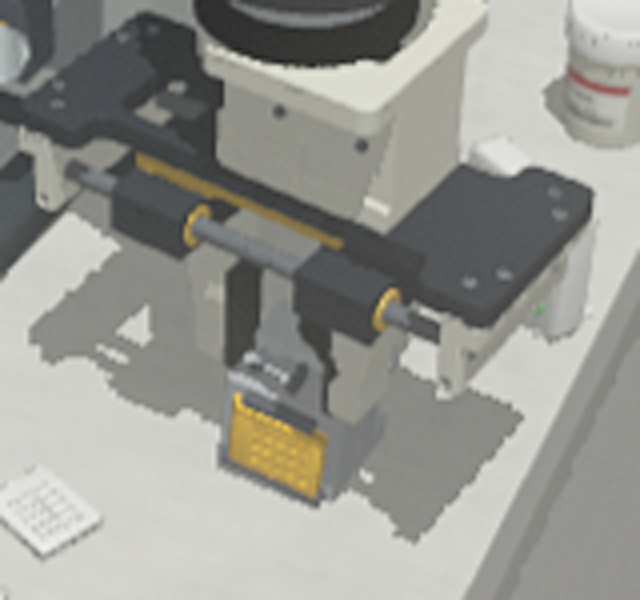

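```bash
python3 - <<'E'
from h import *
o=ctrl.get_obs();R=Ro.from_euler("xyz",o["orientation"],degrees=True);p=np.array(o["tool_pos"])
f=lambda P:((proj("scene",P)-[280,200])*4).round(0)
for s in(-.5,0,.5):
    print("tip",f(p+R.apply([0,s*o["opening"],0])),"open tip",f(p+R.apply([0,s*.088,0])))
print("clamp pred", [f(Ro.from_euler("z",-.13).apply(v)+[.4305,-.333,0]) for v in[(-.03,.025,0),(-.03,-.025,0),(-.03,-.025,.04),(0,-.025,0),(.012,-.025,0)]])
r=ctrl.cut_out("scene","clamp_grip");m=r[0]["pixels"];ys,xs=np.where(m);print(r[0]["confidence"],xs.min(),xs.max(),ys.min(),ys.max())
print(fit(CL,[.431,-.331,-.1],cams=("scene",),n=2,free=True), o["opening"],ctrl.get_obs()["opening"])
E
```

```text
tip [325. 470.] open tip [380. 497.]
tip [282. 449.] open tip [282. 449.]
tip [241. 428.] open tip [189. 403.]
clamp pred [array([211., 450.]), array([319., 504.]), array([323., 427.]), array([361., 459.]), array([378., 442.])]
0.85 334 375 275 325
   scene clamp_grip 0.64 [-0.8  2.2]
   scene clamp_lead 0.61 [1.9 1.6]
   scene knob_grip 0.36 [-2.3  0.7]
   scene clamp_grip 0.72 [ 1. -1.]
   scene clamp_lead 0.21 [ -6.2 -12.9]
   scene knob_grip 0.61 [-0.4 -1.4]
xy [ 0.3876 -0.3567] yaw -9.05 [0.046]
[ 0.38759078 -0.35671696 -0.157903    0.04601353] 0.038839319983256806 0.038852350332375885
```

Call:
drive_tool(plan=[[[-0.001, 0, 0], [0, 0, 0], 1], [[-0.001, 0, 0], [0, 0, 0], 1], [[-0.001, 0, 0], [0, 0, 0], 1], [[-0.001, 0, 0], [0, 0, 0], 1], [[-0.001, 0, 0], [0, 0, 0], 1], [[-0.001, 0, 0], [0, 0, 0], 1]])

```text
clock: 10.68
tool_pos: [0.4115, -0.3311, 0.0073]
orientation: [32.9, 89.7, 25.6]
force: [-0.3, 0.1, 0.6]
opening: 0.0733
```

```bash
python3 - <<'E'
from h import *
o=ctrl.get_obs();print(o["clock"],o["tool_pos"],o["force"],o["moment"],o["opening"],ctrl.grip_point_offset)
im=ctrl.snapshot("scene")
# marks: predicted TCP-tip inner faces (red) and pads (green)
R=Ro.from_euler("xyz",o["orientation"],degrees=True);p=np.array(o["tool_pos"])
c=cv2.resize(im[200:350,280:440],(640,600),interpolation=2)
for d,col in((0,(0,0,255)),(-.019,(0,255,0)),(-.066,(255,0,0))):
    for s in(-.5,.5):
        q=(proj("scene",p+R.apply([d,s*o["opening"],0]))-[280,200])*4;cv2.circle(c,tuple(int(v) for v in q),4,col,-1)
cv2.imwrite("pics/c5.png",c)
E
```

```text
10.6833 [ 0.41154406 -0.33114866  0.00733944] [-0.28755914  0.1253724   0.59918861] [ 0.02967163 -0.12248943  0.05334643] 0.07328685034258962 0.0188
```

View pics/c5.png

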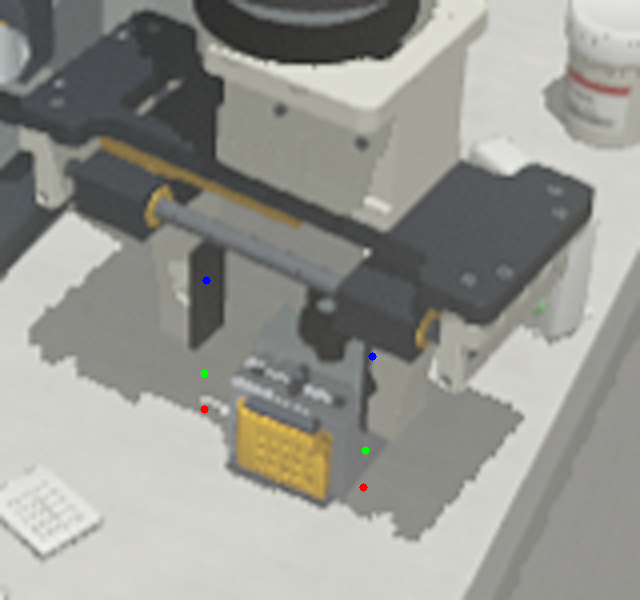

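```bash
python3 - <<'E'
from h import *
o=ctrl.get_obs();im=ctrl.snapshot("top")
R=Ro.from_euler("xyz",o["orientation"],degrees=True);p=np.array(o["tool_pos"])
c=cv2.resize(im[150:350,260:460],(800,600)[1:]*2,interpolation=2)
for d,col in((0,(0,0,255)),(-.066,(255,0,0)),(-.1,(0,255,255))):
    for s in(-.5,.5):
        q=(proj("top",p+R.apply([d,s*o["opening"],0]))-[260,150])*3;cv2.circle(c,tuple(int(v) for v in q),4,col,-1)
for s in [(-.0965,-.039),(-.0965,.039),(.0965,.039),(.0965,-.039)]:
    q=(proj("top",p+R.apply([-.066,s[0],s[1]]))-[260,150])*3;cv2.circle(c,tuple(int(v) for v in q),4,(255,0,255),-1)
cv2.imwrite("pics/c6.png",c)
for n in CL: print(n,ctrl.landmark_of("top",n)[:1])
E
```

```text
clamp_grip []
clamp_lead []
knob_grip []
```

View pics/c6.png

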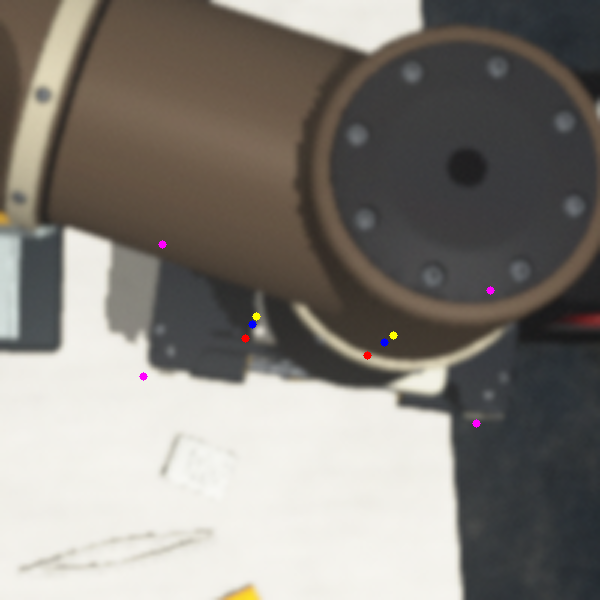

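Call:
drive_tool(plan=[[[-0.04, 0, 0], [0, 0, 0], 1], [[-0.08, 0, 0], [0, 0, 0], 1], [[-0.12, 0, 0], [0, 0, 0], 1], [[-0.18, 0, 0.03], [0, 0, 0], 1], [[-0.2, 0, 0.1], [0, 0, 0], 1], [[-0.2, 0, 0.12], [0, 0, 0], 1], [[-0.2, 0, 0.12], [0, 0, 0], 1]])

```text
clock: 11.52
tool_pos: [0.5331, -0.3474, 0.2108]
orientation: [8.2, 89.5, 1.0]
force: [0.5, 0.2, -0.2]
opening: 0.0875
```

```bash
python3 - <<'E'
from h import *
o=ctrl.get_obs();print(o["clock"],o["tool_pos"],o["opening"],o["force"])
x=fit(CL,[.431,-.331,-.1],n=3)
a=ctrl.snapshot("scene");b=ctrl.snapshot("top")
c=np.hstack([cv2.resize(a[240:340,300:400],(400,400),interpolation=2),cv2.resize(b[220:300,320:400],(400,400),interpolation=2)])
cv2.imwrite("pics/c7.png",c)
E
```

```text
11.5167 [ 0.5331412  -0.34739722  0.2107862 ] 0.0874555218424354 [ 0.48212231  0.15372551 -0.21867903]
   scene clamp_grip 0.59 [-0.5 -0.1]
   scene clamp_lead 0.8 [-0.9  3.1]
   scene knob_grip 0.64 [0.1 1.6]
   top clamp_grip 0.82 [1.9 0.4]
   top clamp_lead 0.62 [-2.5 -3.2]
   top knob_grip 0.59 [-0.8 -0.4]
   scene clamp_grip 0.89 [-0.1  0.6]
   scene clamp_lead 0.68 [0.6 4.5]
   scene knob_grip 0.57 [-1.8  4. ]
   top clamp_grip 0.78 [-0.1 -4.6]
   top clamp_lead 0.66 [ 1.5 -2. ]
   top knob_grip 0.71 [ 0.2 -0.9]
   scene clamp_grip 0.6 [0.6 1.5]
   scene clamp_lead 0.8 [0.4 2.8]
   scene knob_grip 0.47 [-2.6  1.3]
   top clamp_grip 0.81 [-1.1 -1.4]
   top clamp_lead 0.7 [-1.9 -2.9]
xy [ 0.4316 -0.3379] yaw -4.62 []
```

View pics/c7.png

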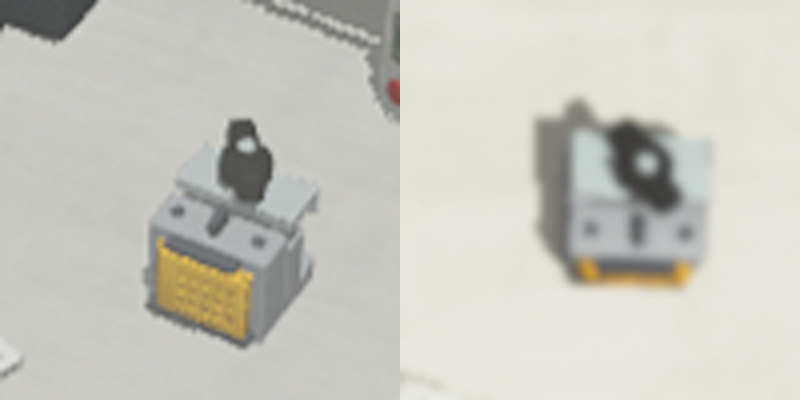

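The clamp is upright at crop-left (230,250), with yaw about −4.5°. Its knob bar is at about +34°. The pads grip about 38 mm higher than the reported TCP implies: fingertips were seen at crop (208,337), against (205,409) predicted. I'll re-grip lower, finding the bench by touch.

```bash
python3 - <<'E'
from h import *
for z in(.10,0.0): move([.4117,-.3363,z],down(85.5))
E
```

```text
shift [ 0.1075 -0.0049 -0.1189] rot [-2.76  0.23 -0.13]
shift [ 0.2075 -0.0051 -0.1193] rot [-2.76  0.23 -0.13]
```

Call:
drive_tool(plan=[[[0.04, -0.005, -0.12], [-2.8, 0, 0], 1], [[0.04, -0.005, -0.12], [-2.8, 0, 0], 1], [[0.07, -0.005, -0.12], [-2.8, 0, 0], 1], [[0.11, -0.005, -0.12], [-2.8, 0, 0], 1], [[0.15, -0.005, -0.12], [-2.8, 0, 0], 1], [[0.19, -0.005, -0.12], [-2.8, 0, 0], 1], [[0.21, -0.005, -0.12], [-2.8, 0, 0], 1], [[0.225, -0.005, -0.12], [-2.8, 0, 0], 1], [[0.228, -0.005, -0.12], [-2.8, 0, 0], 1], [[0.228, -0.005, -0.12], [-2.8, 0, 0], 1]])

```text
clock: 13.65
tool_pos: [0.4105, -0.3359, -0.0214]
orientation: [56.7, 89.8, 52.3]
force: [-0.4, -0.6, -0.0]
opening: 0.0875
```

```bash
python3 - <<'E'
from h import *
o=ctrl.get_obs();im=ctrl.snapshot("scene")
R=Ro.from_euler("xyz",o["orientation"],degrees=True);p=np.array(o["tool_pos"]);print(p,o["force"],R.as_matrix().round(3))
c=cv2.resize(im[200:350,280:440],(640,600),interpolation=2)
for d,col in((-.038,(0,0,255)),(-.057,(0,255,0))):
    for s in(-.5,.5):
      for w in(-.0095,.0095):
        q=(proj("scene",p+R.apply([d,s*o["opening"],w]))-[280,200])*4;cv2.circle(c,tuple(int(v) for v in q),3,col,-1)
cv2.imwrite("pics/c8.png",c)
E
```

```text
[ 0.41054129 -0.33588492 -0.02137182] [-0.35107139 -0.63653039 -0.02491556] [[ 0.002  0.078  0.997]
 [ 0.003  0.997 -0.078]
 [-1.     0.003  0.002]]
```

View pics/c8.png

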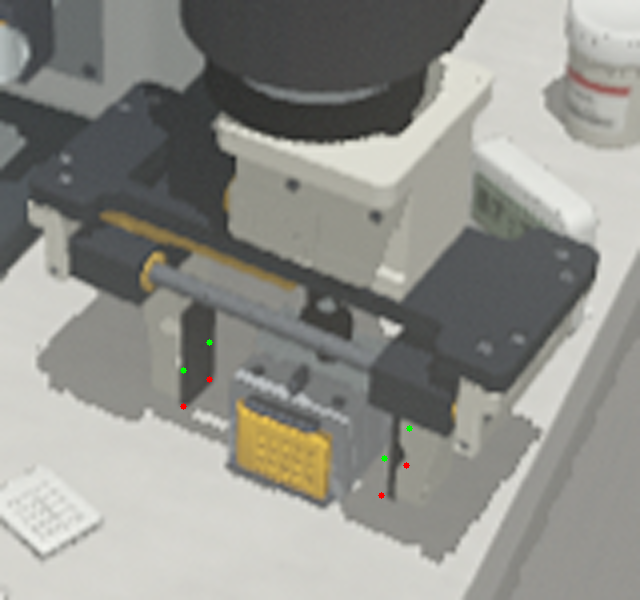

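The red dots (38 mm behind the TCP) sit on the fingertips at crop (183,405) and (381,495), which confirms the offset. The fingers straddle the block. I'll go 8 mm lower and close.

Call:
drive_tool(plan=[[[0.004, 0, 0], [0, 0, 0], 1], [[0.0085, 0, 0], [0, 0, 0], 0.9], [[0.0085, 0, 0], [0, 0, 0], 0.7], [[0.0085, 0, 0], [0, 0, 0], 0.6], [[0.0085, 0, 0], [0, 0, 0], 0.5], [[0.0085, 0, 0], [0, 0, 0], 0.4], [[0.0085, 0, 0], [0, 0, 0], 0.2], [[0.0085, 0, 0], [0, 0, 0], 0], [[0.0085, 0, 0], [0, 0, 0], 0], [[0.0085, 0, 0], [0, 0, 0], 0]])

```text
clock: 14.53
tool_pos: [0.4117, -0.3363, -0.0285]
orientation: [23.7, 89.7, 19.3]
force: [0.4, 0.8, 3.5]
opening: 0.0505
```

```bash
python3 - <<'E'
from h import *
o=ctrl.get_obs();print(o["clock"],o["tool_pos"],o["force"],o["moment"],o["opening"])
print(Ro.from_euler("xyz",o["orientation"],degrees=True).as_matrix().round(4))
fit(CL,[.4316,-.338,-.08],n=2,cams=("scene",))
E
```

```text
14.5333 [ 0.41173066 -0.33631419 -0.02845179] [0.41560778 0.80094404 3.54349644] [ 0.30458771  0.04994921 -0.02005565] 0.05046966099404624
[[ 0.0044  0.0772  0.997 ]
 [ 0.0015  0.997  -0.0772]
 [-1.      0.0019  0.0042]]
   scene clamp_grip 0.91 [ 1.3 -0.4]
   scene clamp_lead 0.77 [ 1.5 -0.3]
   scene knob_grip 0.55 [ 0.  -2.4]
   scene clamp_grip 0.79 [-0.9  0.8]
   scene clamp_lead 0.69 [-0.7  0.3]
   scene knob_grip 0.65 [-2.1  0.9]
xy [ 0.4392 -0.3353] yaw -1.08 []
```

```bash
python3 - <<'E'
from h import *
move([.4117,-.3363,.0528],down(85.57));move([.412,-.265,.0528],down(89.5))
E
```

```text
shift [-0.0813  0.0001  0.0003] rot [-0.    0.24 -0.11]
shift [-0.0812  0.0713 -0.0049] rot [-3.93  0.25 -0.1 ]
```

Call:
drive_tool(plan=[[[-0.02, 0, 0], [0, 0, 0], 0], [[-0.05, 0, 0], [0, 0.2, -0.1], 0], [[-0.0813, 0, 0], [0, 0.2, -0.1], 0], [[-0.0813, 0.02, -0.002], [-2, 0.2, -0.1], 0], [[-0.0813, 0.05, -0.004], [-4, 0.2, -0.1], 0], [[-0.0813, 0.071, -0.005], [-4, 0.2, -0.1], 0], [[-0.0813, 0.071, -0.005], [-4, 0.2, -0.1], 0], [[-0.0813, 0.071, -0.005], [-4, 0.2, -0.1], 0]])

```text
clock: 15.6
tool_pos: [0.4114, -0.2642, 0.0526]
orientation: [62.4, 90.0, 62.1]
force: [0.1, -0.3, -3.4]
opening: 0.05
```

```bash
python3 - <<'E'
from h import *
o=ctrl.get_obs();p=np.array(o["tool_pos"]);print(o["clock"],p,o["force"],o["moment"],o["opening"])
y=Ro.from_euler("xyz",o["orientation"],degrees=True).as_matrix()[:,1];print("clamp yaw",np.degrees(np.arctan2(-y[0],y[1])))
print("clamp");fit(CL,[p[0]+.02,p[1],0],n=3,dz=.0813)
print("rail");R2={k:RA[k] for k in("rail_entry","stop_face")};fit(R2,[.462,-.106,-.02],n=4)
a=ctrl.snapshot("scene");b=ctrl.snapshot("top")
cv2.imwrite("pics/c9.png",np.hstack([cv2.resize(a[150:300,220:370],(400,400),interpolation=2),cv2.resize(b[170:320,210:360],(400,400),interpolation=2)]))
E
```

```text
15.6 [ 0.41144464 -0.26423794  0.05263597] [ 0.09963807 -0.33787236 -3.43616129] [ 0.00460273 -0.20276803  0.00644668] 0.05003752571621024
clamp yaw -0.33537158726773747
clamp
   scene clamp_grip 0.92 [-0.3 -1.7]
   scene clamp_lead 0.81 [-0.8  0.5]
   scene knob_grip 0.54 [-1.9  2.3]
   top knob_grip 0.52 [  6.  -64.7]
   scene clamp_grip 0.6 [-2.3  0.5]
   scene clamp_lead 0.78 [0.8 2.1]
   scene knob_grip 0.53 [-1.3  4.2]
   top clamp_lead 0.34 [ -9.8 -61.7]
   scene clamp_grip 0.91 [ 1.6 -1.9]
   scene clamp_lead 0.59 [0.5 1.4]
   scene knob_grip 0.41 [-0.4  2. ]
xy [ 0.4322 -0.2654] yaw -1.89 []
rail
   scene rail_entry 0.85 [-0.4  1.6]
   scene stop_face 0.6 [-0.6 -2.7]
   scene rail_entry 0.67 [-0.2  1. ]
   scene stop_face 0.46 [-2.5 -1.1]
   scene rail_entry 0.69 [0.1 4.3]
   scene stop_face 0.51 [-2.2 -2. ]
   scene rail_entry 0.76 [ 3.8 -0.1]
   scene stop_face 0.61 [-1.5 -1.6]
   top rail_entry 0.65 [ 14.3 -14.7]
xy [ 0.4658 -0.1024] yaw 1.29 []
```

View pics/c9.png

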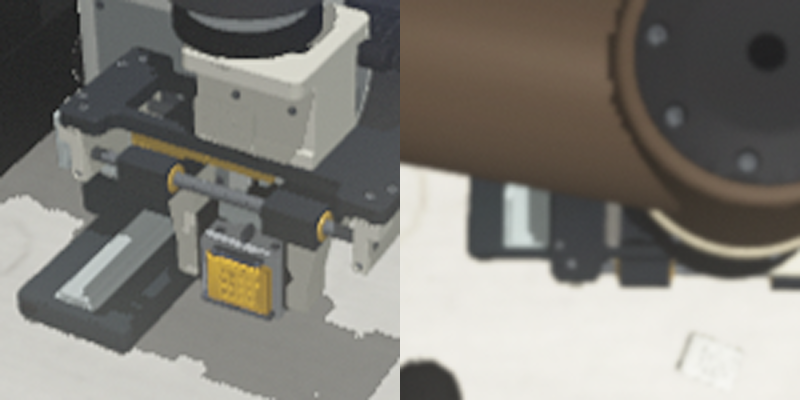

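Picture 10: the clamp is held upright at crop-left (240,270), and the gripper hides the rail in the top view. I'll get the rail's direction from straight edges in the first, unobstructed top picture.

```bash
python3 - <<'E'
from h import *
im=cv2.imread("pics/top0.png");hsv=cv2.cvtColor(im,cv2.COLOR_BGR2HSV)
def yawpx(a,b,z):
    A,B=atz("top",a,z),atz("top",b,z);d=A-B  # b right(-y), a left(+y)
    return A.round(4),B.round(4),np.degrees(np.arctan2(-d[0],d[1])).round(2)
m=np.zeros(im.shape[:2],np.uint8);m[205:235,215:295]=1
o=((hsv[...,0]>8)&(hsv[...,0]<28)&(hsv[...,1]>90)&(m>0));ys,xs=np.where(o);print("orange",len(xs),xs.min(),xs.max(),ys.min(),ys.max())
k=np.polyfit(xs,ys,1);print(k,yawpx((xs.min(),np.polyval(k,xs.min())),(xs.max(),np.polyval(k,xs.max())),.12))
g=cv2.cvtColor(im,cv2.COLOR_BGR2GRAY).astype(float)
def edge(cols,r0,r1,sgn):
    P=[]
    for c in cols:
        d=sgn*np.diff(cv2.GaussianBlur(g,(1,5),0)[r0:r1,c]);d=np.clip(d,0,None)
        if d.max()<3: continue
        i=d.argmax();w=d[max(0,i-2):i+3];P.append((c,r0+.5+max(0,i-2)+(w*np.arange(len(w))).sum()/w.sum()))
    P=np.array(P);k=np.polyfit(P[:,0],P[:,1],1);r=P[:,1]-np.polyval(k,P[:,0]);P=P[abs(r)<1];k=np.polyfit(P[:,0],P[:,1],1)
    return (P[0,0],np.polyval(k,P[0,0])),(P[-1,0],np.polyval(k,P[-1,0])),len(P)
a,b,n=edge(range(240,277),255,275,1);print("base front",n,a,b,yawpx(a,b,.025))
a,b,n=edge(range(215,285),85,100,1);print("housing top back",n,a,b,yawpx(a,b,.208))
a,b,n=edge(range(236,272),218,238,-1);print("rail/base edge",n,a,b,yawpx(a,b,.12))
for px in((276.3,228.2),(234.8,226.9)): print(atz("top",px,.105).round(4))
print(atz("scene",(246,205.8),.105))
E
```

```text
orange 265 233 271 218 224
[-3.00264287e-03  2.21760870e+02] (array([ 0.4692, -0.1053,  0.12  ]), array([ 0.4703, -0.1683,  0.12  ]), np.float64(1.03))
base front 37 (np.float64(240.0), np.float64(267.0423922928237)) (np.float64(276.0), np.float64(267.2970965809065)) (array([ 0.404 , -0.1064,  0.025 ]), array([ 0.4044, -0.1719,  0.025 ]), np.float64(0.36))
housing top back 70 (np.float64(215.0), np.float64(93.98449295181119)) (np.float64(284.0), np.float64(94.79752242031765)) (array([ 0.6513, -0.0833,  0.208 ]), array([ 0.652 , -0.1902,  0.208 ]), np.float64(0.37))
rail/base edge 7 (np.float64(237.0), np.float64(227.54649312975144)) (np.float64(267.0), np.float64(224.2952027297199)) (array([ 0.4583, -0.1124,  0.12  ]), array([ 0.4645, -0.1618,  0.12  ]), np.float64(7.18))
[ 0.4612 -0.1763  0.105 ]
[ 0.4624 -0.1064  0.105 ]
[ 0.46119775 -0.11113568  0.105     ]
```

```bash
python3 - <<'E'
from h import *
o=ctrl.get_obs();print(o["clock"],o["tool_pos"])
for y in(-.215,-.175): move([.441,y,.0528],down(90.4))
E
```

```text
18.1 [ 0.41190274 -0.26525203  0.0529836 ]
shift [0.0002 0.0505 0.0287] rot [-0.83  0.05  0.  ]
shift [0.0002 0.0905 0.0284] rot [-0.83  0.05  0.  ]
```

Call:
drive_tool(plan=[[[0, 0.01, 0.02], [-0.8, 0, 0], 0], [[0, 0.03, 0.0285], [-0.8, 0, 0], 0], [[0, 0.045, 0.0287], [-0.8, 0, 0], 0], [[0, 0.0505, 0.0287], [-0.8, 0, 0], 0], [[0, 0.0505, 0.0287], [-0.8, 0, 0], 0]])

```text
clock: 18.52
tool_pos: [0.4408, -0.2141, 0.053]
orientation: [9.8, 90.0, 10.3]
force: [0.1, 0.7, -3.7]
opening: 0.0503
```

```bash
cat > s.py <<'E'
from h import *
def st():
    o=ctrl.get_obs();R=Ro.from_euler("xyz",o["orientation"],degrees=True).as_matrix()
    print("t",round(o["clock"],2),"p",np.round(np.array(o["tool_pos"])*1000,2),"F",np.round(o["force"],1),"M",np.round(o["moment"],2),"op",round(o["opening"]*1000,1),"tooly",np.round(R[:,1],4),"toolx",np.round(R[:,0],4))
st()
E
python3 - <<'E'
from s import *
ctrl.snapshot("scene");
for n in("rail_entry","clamp_lead"): print(n,best("scene",n))
im=ctrl.snapshot("scene");cv2.imwrite("pics/c10.png",im[140:300,200:380].repeat(4,0).repeat(4,1)[:600,:720])
E
```

```text
t 18.52 p [ 440.81 -214.09   52.96] F [ 0.1  0.7 -3.7] M [ 0.05 -0.11  0.02] op 50.3 tooly [-7.9e-03  1.0e+00  1.0e-04] toolx [ 6.e-04  1.e-04 -1.e+00]
rail_entry None
clamp_lead ([286.0, 216.0], 0.66)
```

Call:
drive_tool(plan=[[[0, 0.002, 0], [0, 0, 0], 0], [[0, 0.004, 0], [0, 0, 0], 0], [[0, 0.006, 0], [0, 0, 0], 0], [[0, 0.008, 0], [0, 0, 0], 0], [[0, 0.01, 0], [0, 0, 0], 0], [[0, 0.01, 0], [0, 0, 0], 0]])

```text
clock: 19.22
tool_pos: [0.4407, -0.2052, 0.0531]
orientation: [-7.2, 89.9, -6.8]
force: [0.8, -0.6, -3.1]
opening: 0.0502
```

Call:
drive_tool(plan=[[[0, 0.001, 0], [0, 0, 0], 0], [[0, 0.002, 0], [0, 0, 0], 0], [[0, 0.003, 0], [0, 0, 0], 0], [[0, 0.004, 0], [0, 0, 0], 0], [[0, 0.004, 0], [0, 0, 0], 0]])

```text
clock: 19.63
tool_pos: [0.4408, -0.201, 0.0531]
orientation: [-8.4, 89.9, -8.1]
force: [0.8, 0.1, -2.9]
opening: 0.0502
```

```bash
python3 s.py
```

```text
t 19.63 p [ 440.77 -201.04   53.08] F [ 0.8  0.1 -2.9] M [ 0.02 -0.12  0.04] op 50.2 tooly [-6.5e-03  1.0e+00 -1.0e-04] toolx [ 1.e-03 -1.e-04 -1.e+00]
```

Call:
drive_tool(plan=[[[0, 0.001, 0], [0, 0, 0], 0], [[0, 0.002, 0], [0, 0, 0], 0], [[0, 0.003, 0], [0, 0, 0], 0], [[0, 0.004, 0], [0, 0, 0], 0], [[0, 0.005, 0], [0, 0, 0], 0]])

```text
clock: 20.05
tool_pos: [0.4409, -0.196, 0.053]
orientation: [-10.9, 89.9, -10.5]
force: [2.0, -1.7, -6.6]
opening: 0.05
```

Call:
drive_tool(plan=[[[0, 0.001, 0], [0, 0, 0], 0], [[0, 0.002, 0], [0, 0, 0], 0], [[0, 0.003, 0], [0, 0, 0], 0], [[0, 0.004, 0], [0, 0, 0], 0]])

```text
clock: 20.38
tool_pos: [0.4418, -0.1921, 0.0532]
orientation: [-10.1, 89.8, -9.7]
force: [4.7, -1.4, -7.7]
opening: 0.05
```

```bash
python3 s.py
```

```text
t 20.38 p [ 441.83 -192.1    53.16] F [ 4.7 -1.4 -7.7] M [-0.76 -1.9  -0.14] op 50.0 tooly [-6.4e-03  1.0e+00 -5.0e-04] toolx [ 2.8e-03 -5.0e-04 -1.0e+00]
```

Call:
drive_tool(plan=[[[0.0005, 0, 0.0005], [0, 0, 0], 0], [[0.001, 0, 0.001], [0, 0, 0], 0], [[0.001, 0.001, 0.001], [0, 0, 0], 0], [[0.001, 0.002, 0.001], [0, 0, 0], 0]])

```text
clock: 20.72
tool_pos: [0.4432, -0.19, 0.0524]
orientation: [-9.5, 89.8, -9.1]
force: [0.8, -0.0, -0.7]
opening: 0.0497
```

```bash
python3 s.py
```

```text
t 20.72 p [ 443.16 -190.04   52.43] F [ 0.8 -0.  -0.7] M [ 0.03 -0.68 -0.05] op 49.7 tooly [-6.5e-03  1.0e+00 -6.0e-04] toolx [ 3.4e-03 -6.0e-04 -1.0e+00]
```

Call:
drive_tool(plan=[[[-0.0003, 0.0015, 0], [0, 0, 0], 0], [[-0.0003, 0.003, 0], [0, 0, 0], 0], [[-0.0003, 0.0045, 0], [0, 0, 0], 0], [[-0.0003, 0.006, 0], [0, 0, 0], 0], [[-0.0003, 0.008, 0], [0, 0, 0], 0]])

```text
clock: 21.13
tool_pos: [0.4429, -0.1819, 0.0527]
orientation: [-9.8, 89.8, -9.4]
force: [0.8, 0.3, -2.1]
opening: 0.0503
```

```bash
python3 s.py
```

```text
t 21.13 p [ 442.93 -181.88   52.68] F [ 0.8  0.3 -2.1] M [ 0.06 -0.34 -0.03] op 50.3 tooly [-6.4e-03  1.0e+00 -6.0e-04] toolx [ 3.2e-03 -5.0e-04 -1.0e+00]
```

Call:
drive_tool(plan=[[[0, 0.003, 0], [0, 0, 0], 0], [[0, 0.006, 0], [0, 0, 0], 0], [[0, 0.009, 0], [0, 0, 0], 0], [[0, 0.012, 0], [0, 0, 0], 0], [[0, 0.015, 0], [0, 0, 0], 0], [[0, 0.018, 0], [0, 0, 0], 0]])

```text
clock: 21.63
tool_pos: [0.4428, -0.1635, 0.0527]
orientation: [-10.2, 89.8, -9.8]
force: [0.6, 0.1, -2.2]
opening: 0.0503
```

Call:
drive_tool(plan=[[[0, 0.003, 0], [0, 0, 0], 0], [[0, 0.006, 0], [0, 0, 0], 0], [[0, 0.009, 0], [0, 0, 0], 0], [[0, 0.012, 0], [0, 0, 0], 0]])

```text
clock: 21.97
tool_pos: [0.4428, -0.1512, 0.0527]
orientation: [-9.5, 89.8, -9.2]
force: [0.1, -0.7, -1.7]
opening: 0.05
```

```bash
python3 s.py
```

```text
t 21.97 p [ 442.78 -151.2    52.68] F [ 0.1 -0.7 -1.7] M [ 0.05 -0.44 -0.05] op 50.0 tooly [-6.6e-03  1.0e+00 -5.0e-04] toolx [ 3.3e-03 -5.0e-04 -1.0e+00]
```

Call:
drive_tool(plan=[[[0, 0.003, 0], [0, 0, 0], 0], [[0, 0.006, 0], [0, 0, 0], 0], [[0, 0.009, 0], [0, 0, 0], 0], [[0, 0.011, 0], [0, 0, 0], 0], [[0, 0.013, 0], [0, 0, 0], 0], [[0, 0.014, 0], [0, 0, 0], 0]])

```text
clock: 22.47
tool_pos: [0.4427, -0.1369, 0.0527]
orientation: [-8.3, 89.8, -7.9]
force: [1.8, -0.5, -1.7]
opening: 0.0502
```

Call:
drive_tool(plan=[[[0, 0.001, 0], [0, 0, 0], 0], [[0, 0.002, 0], [0, 0, 0], 0], [[0, 0.003, 0], [0, 0, 0], 0]])

```text
clock: 22.72
tool_pos: [0.4428, -0.1339, 0.0527]
orientation: [-9.2, 89.8, -8.8]
force: [0.9, 0.1, -1.3]
opening: 0.0501
```

Call:
drive_tool(plan=[[[0, 0.001, 0], [0, 0, 0], 0], [[0, 0.002, 0], [0, 0, 0], 0]])

```text
clock: 22.88
tool_pos: [0.4428, -0.1319, 0.0527]
orientation: [-9.5, 89.8, -9.1]
force: [0.4, 0.3, -2.7]
opening: 0.0502
```

```bash
python3 s.py
```

```text
t 22.88 p [ 442.75 -131.86   52.72] F [ 0.4  0.3 -2.7] M [ 0.06 -0.45 -0.04] op 50.2 tooly [-6.6e-03  1.0e+00 -6.0e-04] toolx [ 3.4e-03 -6.0e-04 -1.0e+00]
```

Call:
drive_tool(plan=[[[0, 0.001, 0], [0, 0, 0], 0], [[0, 0.002, 0], [0, 0, 0], 0]])

```text
clock: 23.05
tool_pos: [0.4426, -0.1303, 0.0528]
orientation: [-23.7, 89.8, -23.3]
force: [0.0, -10.2, -4.1]
opening: 0.0499
```

Call:
drive_tool(plan=[[[0, 0.001, 0], [0, 0, 0], 0], [[0, 0.0015, 0], [0, 0, 0], 0]])

```text
clock: 23.22
tool_pos: [0.4419, -0.13, 0.0527]
orientation: [-62.9, 89.8, -62.5]
force: [-0.1, -11.3, -3.1]
opening: 0.0502
```

Call:
drive_tool(plan=[[[0, 0.001, 0], [0, 0, 0], 0], [[0, 0.0015, 0], [0, 0, 0], 0]])

```text
clock: 23.38
tool_pos: [0.4415, -0.1299, 0.0528]
orientation: [-83.0, 89.7, -82.7]
force: [2.0, -13.3, -2.3]
opening: 0.0498
```

Contact with the stop: about 10 N at y = −0.130. I'll release, rise, and get the knob bar angle from the saved crop.

Call:
drive_tool(plan=[[[0, 0, 0], [0, 0, 0], 0.2], [[0, 0, 0], [0, 0, 0], 0.75], [[0, 0, 0], [0, 0, 0], 0.75], [[0, 0, 0], [0, 0, 0], 0.75], [[-0.02, 0, 0], [0, 0, 0], 0.75], [[-0.06, 0, 0], [0, 0, 0], 0.75], [[-0.1, 0, 0], [0, 0, 0], 0.75], [[-0.12, 0, 0], [0, 0, 0], 0.35], [[-0.12, 0, 0], [0, 0, 0], 0.35]])

```text
clock: 24.13
tool_pos: [0.4445, -0.1292, 0.1781]
orientation: [-29.4, 89.4, -29.0]
force: [0.3, 0.1, -0.6]
opening: 0.0576
```

```bash
python3 - <<'E'
from s import *
print(np.round(ctrl.get_obs()["joint_pos"],1))
c=cv2.imread("pics/c7.png")[:,400:];g=cv2.cvtColor(c,6)
m=(g<75);m[:110]=0;m[225:]=0;m[:,:190]=0;m[:,300:]=0
ys,xs=np.where(m);print(len(xs),xs.min(),xs.max(),ys.min(),ys.max())
w,v=np.linalg.eigh(np.cov(xs,ys));d=v[:,1];cen=np.array([xs.mean(),ys.mean()])
px=lambda q:q/5+[320,220]
A,B=atz("top",px(cen-30*d),.06),atz("top",px(cen+30*d),.06);D=A-B;print(w,"bar yaw world",np.degrees(np.arctan2(D[1],D[0])),"centre",atz("top",px(cen),.06))
E
```

```text
t 24.13 p [ 444.51 -129.24  178.08] F [ 0.3  0.1 -0.6] M [ 0.07 -0.28 -0.01] op 57.6 tooly [-0.0072  1.     -0.0053] toolx [ 0.0094 -0.0052 -0.9999]
[  8.6   0.2 -26.6   0.4 -62.6 -98.4]
1880 213 273 127 206
[ 93.21165551 688.85973828] bar yaw world 31.116457659845096 centre [ 0.42676567 -0.33601821  0.06      ]
```

```bash
python3 - <<'E'
from h import *
a=ctrl.snapshot("scene")
for n in("knob_grip","clamp_lead","clamp_grip","stop_face"):
    print(n,best("scene",n))
print("pred knob",proj("scene",[.459,-.130,.1407]),"lead",proj("scene",[.462,-.105,.1032]),"grip",proj("scene",[.442,-.13,.1052]))
b=ctrl.snapshot("top");print("top knob",best("top","knob_grip"),"pred",proj("top",[.459,-.130,.1407]))
cv2.imwrite("pics/c11.png",np.hstack([cv2.resize(a[140:290,190:340],(400,400),interpolation=2),cv2.resize(b[170:320,190:340],(400,400),interpolation=2)]))
E
```

```text
knob_grip ([257.5, 187.9], 0.71)
clamp_lead ([244.0, 203.1], 0.87)
clamp_grip ([249.2, 213.8], 0.88)
stop_face None
pred knob [253.19140329 190.82405558] lead [243.30399691 205.50571099] grip [248.84515873 214.49717646]
top knob None pred [246.10385934 224.75017584]
```

View pics/c11.png

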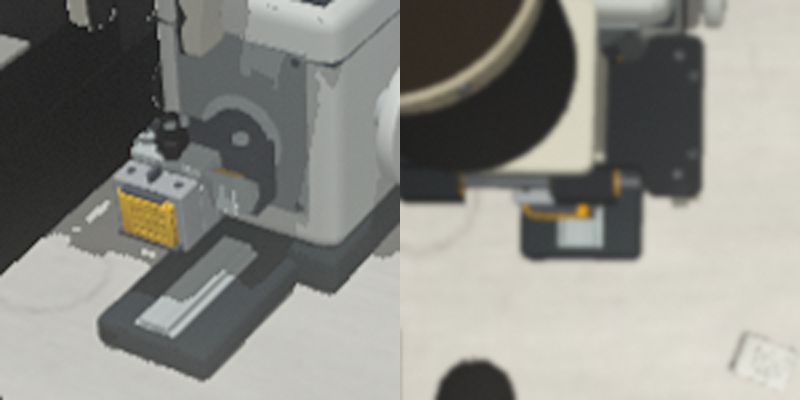

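Picture 11: the clamp is on the rail against the stop at crop-left (160,200), with its knob at scene (254,190), close to my prediction of (253,191). The dark head block sits just behind it, so I'll check its height and compute the knob poses.

```bash
cat >> h.py <<'E'
OFF=.038
def kpose(b,t,ztip,kx=.459,ky=-.130,s=0):
    """bar yaw b, tilt t (deg) about jaw axis leaning away from machine; tip at knob axis (s along bar)"""
    R=Ro.from_euler("z",b,degrees=True)
    Rt=R*Ro.from_euler("y",t,degrees=True)*R.inv()*down(90+b)   # leans the hand
    x=Rt.as_matrix()[:,0]
    if x[0]*np.cos(np.radians(b))+x[1]*np.sin(np.radians(b))<0: Rt=R*Ro.from_euler("y",-t,degrees=True)*R.inv()*down(90+b)
    x=Rt.as_matrix()[:,0];tip=np.array([kx,ky,ztip])+s*R.as_matrix()[:,0]
    return tip+OFF*x,Rt
E
python3 - <<'E'
from h import *
for a,b in(((258.7,185.9),(238.9,208)),((278.3,192.7),(265.3,208))): print("screw",tri(a,b))
# grip part of pad should be at bar mid => pivot: bar centre
for b,t,z in((36,0,.2),(36,15,.2),(36,25,.2),(36,25,.139)):
    p,R=kpose(b,t,z);print(b,t,z,p.round(4),R.as_matrix()[:,0].round(3));move(p,R)
E
```

```text
screw (array([ 0.49033597, -0.11685036,  0.12919415]), np.float64(0.0031575199795877158))
screw (array([ 0.4895967 , -0.15839071,  0.12902897]), np.float64(0.0016200497621132524))
36 0 0.2 [ 0.459 -0.13   0.162] [ 0.  0. -1.]
shift [ 0.0097 -0.0007  0.0183] rot [-35.65  -0.19   0.26]
36 15 0.2 [ 0.467  -0.1242  0.1633] [ 0.209  0.152 -0.966]
shift [0.0083 0.005  0.0263] rot [-35.41 -14.7    4.93]
36 25 0.2 [ 0.472  -0.1206  0.1656] [ 0.342  0.248 -0.906]
shift [0.006  0.0086 0.0314] rot [-35.02 -24.37   8.04]
36 25 0.139 [ 0.472  -0.1206  0.1046] [ 0.342  0.248 -0.906]
shift [0.067  0.0089 0.0315] rot [-35.02 -24.37   8.04]
```

Call:
drive_tool(plan=[[[0, 0.004, 0.015], [-17, -12, 4], 0.35], [[0.003, 0.0086, 0.0314], [-35, -24.4, 8], 0.35], [[0.006, 0.0086, 0.0314], [-35, -24.4, 8], 0.35], [[0.006, 0.0086, 0.0314], [-35, -24.4, 8], 0.35], [[0.006, 0.0086, 0.0314], [-35, -24.4, 8], 0.35], [[0.006, 0.0086, 0.0314], [-35, -24.4, 8], 0.35], [[0.006, 0.0086, 0.0314], [-35, -24.4, 8], 0.35], [[0.006, 0.0086, 0.0314], [-35, -24.4, 8], 0.35]])

```text
clock: 25.15
tool_pos: [0.4712, -0.1212, 0.1646]
orientation: [-0.0, 64.9, 36.0]
force: [-0.1, -0.9, 0.0]
opening: 0.0304
```

```bash
python3 - <<'E'
from s import *
print(np.round(ctrl.get_obs()["joint_pos"],1))
for z in (.16,.139): p,R=kpose(36,25,z);print(p);move(p,R)
E
```

```text
t 25.15 p [ 471.19 -121.18  164.62] F [-0.1 -0.9  0. ] M [-0.85  1.04 -0.05] op 30.4 tooly [-5.885e-01  8.085e-01 -3.000e-04] toolx [ 0.3429  0.2493 -0.9057]
[ -7.9  -3.2 -27.7 -22.9 -49.2 -33.4]
[ 0.4719924  -0.12056047  0.1255603 ]
shift [ 0.0358  0.     -0.0156] rot [ 0.05  0.09 -0.01]
[ 0.4719924  -0.12056047  0.1045603 ]
shift [ 0.0548  0.     -0.0245] rot [ 0.05  0.09 -0.01]
```

Call:
drive_tool(plan=[[[0.0183, 0, -0.008], [0, 0, 0], 0.35], [[0.036, 0, -0.0156], [0, 0, 0], 0.35], [[0.045, 0, -0.02], [0, 0, 0], 0.35], [[0.055, 0, -0.0245], [0, 0, 0], 0.35], [[0.055, 0, -0.0245], [0, 0, 0], 0.35]])

```text
clock: 25.57
tool_pos: [0.4709, -0.1201, 0.1021]
orientation: [0.4, 65.1, 36.4]
force: [-0.1, 0.4, 0.6]
opening: 0.0308
```

```bash
python3 - <<'E'
from s import *
a=ctrl.snapshot("scene");cv2.imwrite("pics/c12.png",cv2.resize(a[140:260,190:310],(600,600),interpolation=2))
E
```

```text
t 25.57 p [ 470.94 -120.05  102.05] F [-0.1  0.4  0.6] M [-0.71  1.09 -0.  ] op 30.8 tooly [-0.588   0.8088  0.003 ] toolx [ 0.3391  0.2499 -0.9069]
```

Call:
drive_tool(plan=[[[-0.001, 0, 0], [0, 0, 0], 0.25], [[-0.001, 0, 0], [0, 0, 0], 0.18], [[-0.001, 0, 0], [0, 0, 0], 0.14], [[-0.001, 0, 0], [0, 0, 0], 0.1], [[-0.001, 0, 0], [0, 0, 0], 0], [[-0.001, 0, 0], [0, 0, 0], 0]])

```text
clock: 26.12
tool_pos: [0.4717, -0.1206, 0.105]
orientation: [0.1, 65.0, 36.1]
force: [-1.4, 1.0, 4.1]
opening: 0.0105
```

```bash
python3 s.py
```

```text
t 26.12 p [ 471.74 -120.63  104.99] F [-1.4  1.   4.1] M [-0.35  0.89  0.07] op 10.5 tooly [-5.883e-01  8.086e-01  7.000e-04] toolx [ 0.3416  0.2493 -0.9062]
```

```bash
cat > turn.py <<'E'
from s import *
import sys
def rows(ths,sink=.0035,kx=None):
    o=ctrl.get_obs();R0=Ro.from_euler("xyz",o["orientation"],degrees=True);p=np.array(o["tool_pos"]);tip=p-OFF*R0.as_matrix()[:,0];print("tip",tip.round(4))
    for th in ths:
        Q=Ro.from_euler("z",-th,degrees=True);P=tip+Q.apply(p-tip)-[0,0,sink*np.radians(th)]
        print(th,[R0.inv().apply(P-p).round(4).tolist(),np.degrees((R0.inv()*Q*R0).as_rotvec()).round(1).tolist(),0])
rows([float(a) for a in sys.argv[1:]])
E
python3 turn.py 4 8 12 16 20 24 28 32
```

```text
t 26.12 p [ 471.74 -120.63  104.99] F [-1.4  1.   4.1] M [-0.35  0.89  0.07] op 10.5 tooly [-5.883e-01  8.086e-01  7.000e-04] toolx [ 0.3416  0.2493 -0.9062]
tip [ 0.4588 -0.1301  0.1394]
4.0 [[0.0002, -0.0011, -0.0001], [3.6, -0.0, -1.7], 0]
8.0 [[0.0004, -0.0022, -0.0003], [7.2, -0.0, -3.4], 0]
12.0 [[0.0005, -0.0033, -0.0006], [10.9, -0.0, -5.1], 0]
16.0 [[0.0006, -0.0044, -0.001], [14.5, -0.0, -6.8], 0]
20.0 [[0.0007, -0.0055, -0.0014], [18.1, -0.0, -8.5], 0]
24.0 [[0.0007, -0.0065, -0.0019], [21.7, -0.0, -10.1], 0]
28.0 [[0.0008, -0.0075, -0.0024], [25.4, -0.0, -11.8], 0]
32.0 [[0.0007, -0.0085, -0.003], [29.0, -0.0, -13.5], 0]
```

Call:
drive_tool(plan=[[[0.0002, -0.0011, -0.0001], [3.6, 0, -1.7], 0], [[0.0004, -0.0022, -0.0003], [7.2, 0, -3.4], 0], [[0.0005, -0.0033, -0.0006], [10.9, 0, -5.1], 0], [[0.0006, -0.0044, -0.001], [14.5, 0, -6.8], 0], [[0.0007, -0.0055, -0.0014], [18.1, 0, -8.5], 0], [[0.0007, -0.0055, -0.0014], [18.1, 0, -8.5], 0]])

```text
clock: 26.62
tool_pos: [0.4748, -0.1255, 0.1051]
orientation: [-0.1, 64.8, 15.7]
force: [-1.0, -3.5, 6.1]
opening: 0.0103
```

```bash
python3 turn.py 4 8 12 16 20
```

```text
t 26.62 p [ 474.83 -125.52  105.14] F [-1.  -3.5  6.1] M [-1.37  0.9  -0.2 ] op 10.3 tooly [-2.720e-01  9.623e-01 -9.000e-04] toolx [ 0.4098  0.115  -0.9049]
tip [ 0.4593 -0.1299  0.1395]
4.0 [[0.0002, -0.0011, -0.0001], [3.6, 0.0, -1.7], 0]
8.0 [[0.0004, -0.0023, -0.0004], [7.2, 0.0, -3.4], 0]
12.0 [[0.0005, -0.0034, -0.0006], [10.9, 0.0, -5.1], 0]
16.0 [[0.0006, -0.0045, -0.001], [14.5, 0.0, -6.8], 0]
20.0 [[0.0007, -0.0055, -0.0014], [18.1, 0.0, -8.5], 0]
```

```bash
cat > q.py <<'E'
from h import *
o=ctrl.get_obs();R=Ro.from_euler("xyz",o["orientation"],degrees=True).as_matrix();x=R[:,0];y=R[:,1];p=np.array(o["tool_pos"]);M=np.array(o["moment"])
print("t",round(o["clock"],2),"tip",((p-OFF*x)*1000).round(2),"bar",round(np.degrees(np.arctan2(-y[0],y[1])),2),"tau",round(-(M@x-.03)/.906,3),"F",np.round(o["force"],1),"M",np.round(M,2),"op",round(o["opening"]*1000,1),"tilt",np.degrees(np.arccos(-x[2])).round(1))
E
python3 q.py
```

```text
t 26.62 tip [ 459.26 -129.89  139.53] bar 15.78 tau 0.332 F [-1.  -3.5  6.1] M [-1.37  0.9  -0.2 ] op 10.3 tilt 25.2
```

Call:
drive_tool(plan=[[[0.0002, -0.0011, -0.0001], [3.6, 0, -1.7], 0], [[0.0004, -0.0022, -0.0003], [7.2, 0, -3.4], 0]])

```text
clock: 26.78
tool_pos: [0.4757, -0.128, 0.1053]
orientation: [-0.2, 64.8, 8.3]
force: [-0.2, -4.0, 0.3]
opening: 0.0103
```

```bash
python3 q.py
```

```text
t 26.78 tip [ 459.71 -130.31  139.71] bar 8.52 tau 0.413 F [-0.2 -4.   0.3] M [-1.39  1.45 -0.17] op 10.3 tilt 25.2
```

Call:
drive_tool(plan=[[[0, -0.0008, -0.0001], [2.7, 0, -1.3], 0]])

```text
clock: 26.87
tool_pos: [0.4757, -0.1284, 0.1053]
orientation: [-0.2, 64.7, 5.2]
force: [2.2, -8.4, -7.4]
opening: 0.0108
```

```bash
python3 q.py
```

```text
t 26.87 tip [ 459.51 -129.88  139.68] bar 5.4 tau 0.396 F [ 2.2 -8.4 -7.4] M [-2.75  1.8  -0.85] op 10.8 tilt 25.3
```

Call:
drive_tool(plan=[[[0.0009, -0.0012, -0.0005], [2.7, 0, -1.3], 0]])

```text
clock: 26.95
tool_pos: [0.4763, -0.1289, 0.105]
orientation: [-0.2, 64.6, 2.1]
force: [-2.0, -7.3, 6.0]
opening: 0.0107
```

```bash
python3 q.py
```

```text
t 26.95 tip [ 460.01 -129.46  139.29] bar 2.35 tau 0.467 F [-2.  -7.3  6. ] M [-2.17  0.87 -0.58] op 10.7 tilt 25.4
```

Call:
drive_tool(plan=[[[0.0005, -0.0008, -0.0003], [2.2, 0, -1], 0]])

```text
clock: 27.03
tool_pos: [0.4765, -0.129, 0.1049]
orientation: [-0.1, 64.6, -0.3]
force: [-1.5, -9.1, 6.0]
opening: 0.0108
```

```bash
python3 q.py
```

```text
t 27.03 tip [ 460.17 -128.95  139.18] bar -0.12 tau 0.45 F [-1.5 -9.1  6. ] M [-2.91  0.84 -0.97] op 10.8 tilt 25.4
```

Call:
drive_tool(plan=[[[0, -0.0012, 0], [0, 0, 0], 0], [[0, -0.0012, 0], [0, 0, 0], 0]])

```text
clock: 27.2
tool_pos: [0.4764, -0.1299, 0.1051]
orientation: [-0.2, 64.5, -0.2]
force: [-2.1, 2.8, 3.3]
opening: 0.0108
```

```bash
python3 q.py
```

```text
t 27.2 tip [ 460.06 -129.86  139.42] bar 0.02 tau 0.261 F [-2.1  2.8  3.3] M [1.2 1.9 0.8] op 10.8 tilt 25.5
```

Call:
drive_tool(plan=[[[0.0001, -0.0012, 0], [0.9, 0, -0.4], 0], [[0.0002, -0.0015, -0.0001], [1.8, 0, -0.8], 0]])

```text
clock: 27.37
tool_pos: [0.4767, -0.1316, 0.1053]
orientation: [-0.0, 64.5, -1.9]
force: [-2.2, 3.9, 2.3]
opening: 0.0106
```

```bash
python3 q.py
```

```text
t 27.37 tip [ 460.38 -131.03  139.64] bar -1.9 tau 0.343 F [-2.2  3.9  2.3] M [1.35 2.   0.92] op 10.6 tilt 25.5
```

```bash
cat >> q.py <<'E'
F=np.array(o["force"]);print("   tauB",round(M[2]-.347*(x[0]*F[1]-x[1]*F[0]),3))
E
```

Call:
drive_tool(plan=[[[0.0002, 0.0008, 0], [1, 0, -0.5], 0], [[0.0004, 0.0008, -0.0001], [2, 0, -1], 0]])

```text
clock: 27.53
tool_pos: [0.4765, -0.1331, 0.106]
orientation: [0.4, 65.1, -3.7]
force: [3.5, 7.7, -24.0]
opening: 0.0107
```

```bash
python3 q.py
```

```text
t 27.53 tip [ 460.48 -132.11  140.44] bar -4.06 tau 0.507 F [  3.5   7.7 -24. ] M [2.77 3.93 1.64] op 10.7 tilt 24.9
   tauB 0.483
```

Call:
drive_tool(plan=[[[0.0002, -0.0003, 0], [1, 0, -0.5], 0], [[0.0004, -0.0004, -0.0001], [2, 0, -1], 0]])

```text
clock: 27.7
tool_pos: [0.4763, -0.135, 0.106]
orientation: [0.8, 65.6, -5.5]
force: [3.0, 14.0, -31.3]
opening: 0.0106
```

```bash
python3 q.py
```

```text
t 27.7 tip [ 460.67 -133.52  140.61] bar -6.2 tau 0.515 F [  3.   14.  -31.3] M [5.32 4.92 2.66] op 10.6 tilt 24.4
   tauB 0.635
```

```bash
python3 - <<'E'
from h import *
o=ctrl.get_obs();print(np.round(o["joint_pos"],2),np.round(o["qvel"],2),np.round(o["tau"],1),o["orientation"])
E
```

```text
[  11.     -6.98  -58.28   24.14  -16.61 -129.11] [  1.04   0.84  -0.05   9.07  -5.14 -22.62] [ -7.2 -25.3  26.9   7.    1.    0.3] [ 0.80656458 65.64106181 -5.46286402]
```

Call:
drive_tool(plan=[[[0, 0, 0], [0, 0, 0], 0]])

```text
clock: 27.78
tool_pos: [0.476, -0.1347, 0.1051]
orientation: [0.8, 65.8, -5.4]
force: [-3.1, 2.7, 8.2]
opening: 0.0103
```

```bash
python3 q.py
```

```text
t 27.78 tip [ 460.5  -133.25  139.72] bar -6.15 tau 0.468 F [-3.1  2.7  8.2] M [0.72 1.03 0.71] op 10.3 tilt 24.2
   tauB 0.374
```

j3 is at its limit of −58.28°: the 25° tilt is out of reach at this angle, and the hand dragged the clamp about 3 mm back. I'll release, regrip with less tilt, and push the clamp home again.

Call:
drive_tool(plan=[[[0, 0, 0], [0, 0, 0], 0.15], [[0, 0, 0], [0, 0, 0], 0.3], [[0, 0, 0], [0, 0, 0], 0.3], [[-0.015, 0, 0], [0, 0, 0], 0.3], [[-0.03, 0, 0], [0, 0, 0], 0.3], [[-0.03, 0, 0], [0, 0, 0], 0.3]])

```text
clock: 28.28
tool_pos: [0.4645, -0.1335, 0.135]
orientation: [1.0, 65.6, -5.2]
force: [0.1, 0.7, 1.1]
opening: 0.0261
```

```bash
python3 - <<'E'
from h import *
import q
ctrl.snapshot("scene");
for n in("knob_grip","clamp_lead","clamp_grip"): print(n,best("scene",n))
print("pred home knob",proj("scene",[.459,-.130,.1387]),"-3.3:",proj("scene",[.459,-.1333,.1387]),"grip home",proj("scene",[.442,-.13,.1052]),proj("scene",[.442,-.1333,.1052]))
for z in(.165,.139): p,R=kpose(-6,14,z,ky=-.1325,kx=.4595);move(p,R)
E
```

```text
t 28.28 tip [ 448.83 -132.02  169.59] bar -6.15 tau 0.041 F [0.1 0.7 1.1] M [0.09 1.02 0.01] op 26.1 tilt 24.4
   tauB -0.096
knob_grip ([258.7, 191.7], 0.74)
clamp_lead ([244.1, 205.1], 0.77)
clamp_grip ([250.1, 213.2], 0.7)
pred home knob [253.28169246 191.89222909] -3.3: [254.99984505 192.414924  ] grip home [248.84515873 214.49717646] [250.54185095 215.04677931]
shift [0.0056 0.0007 0.0029] rot [-0.26 10.23 -0.28]
shift [ 0.0293  0.0006 -0.0078] rot [-0.26 10.23 -0.28]
```

Call:
drive_tool(plan=[[[0.0056, 0.0007, 0.0029], [0, 5, 0], 0.3], [[0.0056, 0.0007, 0.0029], [0, 10.2, 0], 0.3], [[0.0056, 0.0007, 0.0029], [0, 10.2, 0], 0.3], [[0.018, 0.0007, -0.002], [0, 10.2, 0], 0.3], [[0.0293, 0.0007, -0.0078], [0, 10.2, 0], 0.3], [[0.0293, 0.0007, -0.0078], [0, 10.2, 0], 0.3], [[0.0293, 0.0007, -0.0078], [0, 10.2, 0], 0.12], [[0.0293, 0.0007, -0.0078], [0, 10.2, 0], 0.1], [[0.0293, 0.0007, -0.0078], [0, 10.2, 0], 0], [[0.0293, 0.0007, -0.0078], [0, 10.2, 0], 0]])

```text
clock: 29.32
tool_pos: [0.4691, -0.1333, 0.1029]
orientation: [1.4, 75.9, -4.8]
force: [-0.5, -0.0, -0.1]
opening: 0.011
```

```bash
python3 q.py; python3 -c "
from h import *;print(np.round(ctrl.get_obs()['joint_pos'],1))"
```

```text
t 29.32 tip [ 459.88 -132.58  139.75] bar -6.13 tau 0.367 F [-0.5 -0.  -0.1] M [0.01 0.67 0.3 ] op 11.0 tilt 14.1
   tauB 0.305
[  10.6   -1.8  -44.     6.6  -34.3 -111.8]
```

Call:
drive_tool(plan=[[[0, 0.0008, 0], [0, 0, 0], 0], [[0, 0.0016, 0], [0, 0, 0], 0]])

```text
clock: 29.48
tool_pos: [0.4688, -0.1321, 0.1029]
orientation: [1.3, 75.9, -4.9]
force: [1.2, -5.5, -3.3]
opening: 0.0108
```

```bash
python3 q.py
```

```text
t 29.48 tip [ 459.6  -131.31  139.78] bar -6.13 tau 0.322 F [ 1.2 -5.5 -3.3] M [-1.72  0.61 -0.17] op 10.8 tilt 14.1
   tauB 0.281
```

Call:
drive_tool(plan=[[[0, 0.0007, 0], [0, 0, 0], 0], [[0, 0.0014, 0], [0, 0, 0], 0]])

```text
clock: 29.65
tool_pos: [0.4687, -0.131, 0.1029]
orientation: [1.1, 75.9, -5.0]
force: [1.9, -5.4, -5.4]
opening: 0.011
```

```bash
python3 q.py
```

```text
t 29.65 tip [ 459.49 -130.18  139.77] bar -6.11 tau 0.353 F [ 1.9 -5.4 -5.4] M [-1.82  0.42 -0.16] op 11.0 tilt 14.1
   tauB 0.276
```

Call:
drive_tool(plan=[[[0, 0.0006, 0], [0, 0, 0], 0], [[0, 0.001, 0], [0, 0, 0], 0]])

```text
clock: 29.82
tool_pos: [0.4686, -0.1303, 0.1029]
orientation: [1.0, 75.9, -5.2]
force: [2.4, -5.4, -5.1]
opening: 0.0107
```

```bash
python3 q.py
```

```text
t 29.82 tip [ 459.43 -129.46  139.79] bar -6.11 tau 0.322 F [ 2.4 -5.4 -5.1] M [-1.82  0.35 -0.19] op 10.7 tilt 14.1
   tauB 0.242
```

Call:
drive_tool(plan=[[[0, 0.0006, 0], [0, 0, 0], 0], [[0, 0.0008, 0], [0, 0, 0], 0]])

```text
clock: 29.98
tool_pos: [0.4686, -0.1298, 0.103]
orientation: [0.8, 75.9, -5.3]
force: [1.0, -5.7, -5.0]
opening: 0.0107
```

```bash
python3 q.py
```

```text
t 29.98 tip [ 459.44 -128.91  139.81] bar -6.09 tau 0.291 F [ 1.  -5.7 -5. ] M [-1.91  0.23 -0.24] op 10.7 tilt 14.1
   tauB 0.227
```

Call:
drive_tool(plan=[[[0, 0.0006, 0], [0, 0, 0], 0], [[0, 0.0012, 0], [0, 0, 0], 0]])

```text
clock: 30.15
tool_pos: [0.4684, -0.1294, 0.1029]
orientation: [0.5, 76.0, -5.6]
force: [5.4, -14.6, -6.2]
opening: 0.0109
```

```bash
python3 q.py
```

```text
t 30.15 tip [ 459.25 -128.47  139.78] bar -6.08 tau 0.35 F [  5.4 -14.6  -6.2] M [-5.25 -0.42 -1.  ] op 10.9 tilt 14.0
   tauB 0.181
```

Call:
drive_tool(plan=[[[0, 0.0006, 0], [0, 0, 0], 0], [[0, 0.0012, 0], [0, 0, 0], 0]])

```text
clock: 30.32
tool_pos: [0.4683, -0.1293, 0.1029]
orientation: [0.0, 76.0, -6.1]
force: [6.4, -18.5, -7.5]
opening: 0.0106
```

```bash
python3 q.py
```

```text
t 30.32 tip [ 459.17 -128.32  139.8 ] bar -6.07 tau 0.316 F [  6.4 -18.5  -7.5] M [-6.54 -0.91 -1.33] op 10.6 tilt 14.0
   tauB 0.156
```

Call:
drive_tool(plan=[[[0.0001, -0.0007, 0], [1, 0, -0.25], 0], [[0.0002, -0.001, 0], [2, 0, -0.5], 0]])

```text
clock: 30.48
tool_pos: [0.4687, -0.1304, 0.103]
orientation: [0.0, 76.0, -8.2]
force: [2.8, -2.0, -3.7]
opening: 0.0107
```

```bash
python3 q.py
```

```text
t 30.48 tip [ 459.56 -129.13  139.84] bar -8.17 tau 0.418 F [ 2.8 -2.  -3.7] M [-0.54  0.16  0.22] op 10.7 tilt 14.0
   tauB 0.352
```

Call:
drive_tool(plan=[[[0.0002, -0.0003, 0], [1, 0, -0.25], 0], [[0.0004, -0.0003, -0.0001], [2, 0, -0.5], 0]])

```text
clock: 30.65
tool_pos: [0.469, -0.1307, 0.1028]
orientation: [0.0, 75.9, -10.2]
force: [1.9, -2.1, -0.9]
opening: 0.0109
```

```bash
python3 q.py
```

```text
t 30.65 tip [ 459.88 -129.03  139.7 ] bar -10.26 tau 0.421 F [ 1.9 -2.1 -0.9] M [-0.88  0.4   0.13] op 10.9 tilt 14.1
   tauB 0.276
```

Call:
drive_tool(plan=[[[0.0002, 0.0001, 0], [1, 0, -0.25], 0], [[0.0003, -0.0001, -0.0001], [2, 0, -0.5], 0]])

```text
clock: 30.82
tool_pos: [0.4691, -0.1309, 0.1028]
orientation: [-0.1, 75.9, -12.4]
force: [1.4, -5.4, -1.6]
opening: 0.0112
```

```bash
python3 q.py
```

```text
t 30.82 tip [ 460.01 -128.92  139.66] bar -12.34 tau 0.434 F [ 1.4 -5.4 -1.6] M [-1.26  0.37  0.04] op 11.2 tilt 14.1
   tauB 0.469
```

Call:
drive_tool(plan=[[[0.0002, -0.0002, 0], [1, 0, -0.25], 0], [[0.0003, -0.0002, -0.0001], [2, 0, -0.5], 0]])

```text
clock: 30.98
tool_pos: [0.4691, -0.1312, 0.1028]
orientation: [-0.1, 75.9, -14.5]
force: [1.1, -4.6, -2.2]
opening: 0.0109
```

```bash
python3 q.py
```

```text
t 30.98 tip [ 460.12 -128.87  139.62] bar -14.43 tau 0.481 F [ 1.1 -4.6 -2.2] M [-1.56  0.3   0.02] op 10.9 tilt 14.1
   tauB 0.375
```

Call:
drive_tool(plan=[[[0.0002, -0.0002, 0], [1, 0, -0.25], 0], [[0.0003, -0.0002, -0.0001], [2, 0, -0.5], 0]])

```text
clock: 31.15
tool_pos: [0.4691, -0.1315, 0.1027]
orientation: [-0.2, 75.8, -16.7]
force: [2.3, -5.5, -1.4]
opening: 0.0113
```

```bash
python3 q.py
```

```text
t 31.15 tip [ 460.22 -128.86  139.59] bar -16.51 tau 0.492 F [ 2.3 -5.5 -1.4] M [-1.56  0.27  0.03] op 11.3 tilt 14.2
   tauB 0.423
```

Call:
drive_tool(plan=[[[0.0002, -0.0003, 0], [1, 0, -0.25], 0], [[0.0003, -0.0004, -0.0001], [2, 0, -0.5], 0]])

```text
clock: 31.32
tool_pos: [0.4691, -0.1319, 0.1027]
orientation: [-0.2, 75.8, -18.8]
force: [0.7, -2.5, -1.6]
opening: 0.0112
```

```bash
python3 q.py
```

```text
t 31.32 tip [ 460.3  -128.93  139.53] bar -18.59 tau 0.473 F [ 0.7 -2.5 -1.6] M [-0.92  0.39  0.16] op 11.2 tilt 14.2
   tauB 0.344
```

Call:
drive_tool(plan=[[[0.0002, -0.0003, 0], [1, 0, -0.25], 0], [[0.0003, -0.0004, -0.0001], [2, 0, -0.5], 0]])

```text
clock: 31.48
tool_pos: [0.4692, -0.1323, 0.1027]
orientation: [-0.2, 75.8, -20.8]
force: [0.5, -3.1, -1.8]
opening: 0.0112
```

```bash
python3 q.py;  python3 -c "
from h import *;print(np.round(ctrl.get_obs()['joint_pos'],1))"
```

```text
t 31.48 tip [ 460.43 -128.97  139.53] bar -20.67 tau 0.494 F [ 0.5 -3.1 -1.8] M [-0.77  0.45  0.21] op 11.2 tilt 14.2
   tauB 0.439
[  14.3   -2.   -47.5   14.8  -33.7 -136.5]
```

Call:
drive_tool(plan=[[[0.0002, -0.0003, 0], [1, 0, -0.25], 0], [[0.0003, -0.0004, -0.0001], [2, 0, -0.5], 0]])

```text
clock: 31.65
tool_pos: [0.4691, -0.1326, 0.1026]
orientation: [-0.1, 75.7, -22.9]
force: [-0.3, -2.2, -1.1]
opening: 0.0113
```

```bash
python3 q.py
```

```text
t 31.65 tip [ 460.5  -128.99  139.47] bar -22.75 tau 0.456 F [-0.3 -2.2 -1.1] M [-0.66  0.43  0.2 ] op 11.3 tilt 14.3
   tauB 0.38
```

Call:
drive_tool(plan=[[[0.0002, -0.0003, 0], [1, 0, -0.25], 0], [[0.0003, -0.0004, -0.0001], [2, 0, -0.5], 0]])

```text
clock: 31.82
tool_pos: [0.4691, -0.133, 0.1026]
orientation: [-0.1, 75.7, -24.9]
force: [1.4, -2.5, -1.0]
opening: 0.0107
```

```bash
python3 q.py
```

```text
t 31.82 tip [ 460.59 -129.01  139.42] bar -24.84 tau 0.502 F [ 1.4 -2.5 -1. ] M [-0.66  0.39  0.24] op 10.7 tilt 14.3
   tauB 0.39
```

```bash
python3 - <<'E'
from h import *
p,R=kpose(-25,18,.1385,kx=.4606,ky=-.1290,s=-.005);move(p,R)
E
```

```text
shift [-0.0004  0.     -0.0026] rot [ 0.16 -3.69 -0.02]
```

Call:
drive_tool(plan=[[[0, 0, 0], [0, 0, 0], 0.2], [[0, 0, 0], [0, 0, 0], 0.2], [[-0.0004, 0, -0.0013], [0, -2, 0], 0.2], [[-0.0004, 0, -0.0026], [0, -3.7, 0], 0.2], [[-0.0004, 0, -0.0026], [0, -3.7, 0], 0.2], [[-0.0004, 0, -0.0026], [0, -3.7, 0], 0.12], [[-0.0004, 0, -0.0026], [0, -3.7, 0], 0], [[-0.0004, 0, -0.0026], [0, -3.7, 0], 0]])

```text
clock: 32.48
tool_pos: [0.4667, -0.1322, 0.1026]
orientation: [-0.2, 72.0, -25.0]
force: [-6.3, -0.7, 5.8]
opening: 0.011
```

```bash
python3 q.py;python3 -c "
from h import *;print(np.round(ctrl.get_obs()['joint_pos'],1))
T=np.radians(18)
for th in (2,): 
  # hand turn about knob axis, TCP lever along bar from axis = 38*sin18-5 mm
  print(th,-np.radians(th)*(38*np.sin(T)-5), th*np.cos(T),-th*np.sin(T))"
```

```text
t 32.48 tip [ 456.1  -127.22  138.72] bar -24.85 tau 0.43 F [-6.3 -0.7  5.8] M [0.22 2.35 0.12] op 11.0 tilt 18.0
   tauB 0.474
[  16.3   -4.4  -54.3   25.1  -28.8 -152.1]
2 -0.23536273853149883 1.902113032590307 -0.6180339887498948
```

Call:
drive_tool(plan=[[[0.0001, -0.0001, 0.0002], [1, 0, -0.3], 0], [[0.0002, -0.0002, 0.0003], [2, 0, -0.6], 0]])

```text
clock: 32.65
tool_pos: [0.4669, -0.1327, 0.1025]
orientation: [-0.1, 72.1, -27.1]
force: [-9.6, 4.2, 8.2]
opening: 0.0106
```

```bash
python3 q.py
```

```text
t 32.65 tip [ 456.46 -127.34  138.71] bar -27.0 tau 0.404 F [-9.6  4.2  8.2] M [1.76 3.38 0.36] op 10.6 tilt 17.9
   tauB 0.431
```

Call:
drive_tool(plan=[[[0.0001, -0.0001, 0.0002], [1, 0, -0.3], 0], [[0.0002, -0.0002, 0.0002], [2, 0, -0.6], 0]])

```text
clock: 32.82
tool_pos: [0.4668, -0.133, 0.1024]
orientation: [-0.0, 72.1, -29.2]
force: [-11.2, 7.3, 9.1]
opening: 0.0113
```

```bash
python3 q.py;python3 -c "
from h import *;print(np.round(ctrl.get_obs()['joint_pos'],1))"
```

```text
t 32.82 tip [ 456.64 -127.3   138.6 ] bar -29.14 tau 0.501 F [-11.2   7.3   9.1] M [2.31 3.94 0.48] op 11.3 tilt 17.9
   tauB 0.381
[  16.9   -4.   -54.4   26.5  -29.7 -158.1]
```

Call:
drive_tool(plan=[[[-0.0003, 0, -0.0008], [1, 0, -0.3], 0], [[-0.0003, 0, -0.0012], [2, 0, -0.6], 0]])

```text
clock: 32.98
tool_pos: [0.4661, -0.1326, 0.1025]
orientation: [-0.0, 72.2, -31.3]
force: [4.2, -7.2, -3.7]
opening: 0.0118
```

```bash
python3 q.py
```

```text
t 32.98 tip [ 456.12 -126.52  138.63] bar -31.26 tau 0.45 F [ 4.2 -7.2 -3.7] M [-1.91 -0.21 -0.09] op 11.8 tilt 17.8
   tauB 0.323
```

Call:
drive_tool(plan=[[[0, 0.0001, -0.0001], [1, 0, -0.3], 0], [[0, 0.0001, -0.0003], [2, 0, -0.6], 0]])

```text
clock: 33.15
tool_pos: [0.466, -0.1328, 0.1024]
orientation: [-0.2, 72.2, -33.6]
force: [1.7, -6.5, -1.2]
opening: 0.0115
```

```bash
python3 q.py
```

```text
t 33.15 tip [ 456.31 -126.37  138.53] bar -33.41 tau 0.504 F [ 1.7 -6.5 -1.2] M [-1.67  0.28 -0.05] op 11.5 tilt 17.8
   tauB 0.427
```

Call:
drive_tool(plan=[[[0, 0, -0.0001], [1, 0, -0.3], 0], [[0, 0, -0.0002], [2, 0, -0.6], 0]])

```text
clock: 33.32
tool_pos: [0.4659, -0.133, 0.1023]
orientation: [-0.2, 72.2, -35.8]
force: [-0.2, -5.4, 0.1]
opening: 0.0121
```

```bash
python3 q.py
```

```text
t 33.32 tip [ 456.53 -126.25  138.46] bar -35.58 tau 0.567 F [-0.2 -5.4  0.1] M [-1.32  0.69  0.04] op 12.1 tilt 17.8
   tauB 0.512
```

Call:
drive_tool(plan=[[[0, 0, -0.0001], [1, 0, -0.3], 0], [[0, 0, -0.0002], [2, 0, -0.6], 0]])

```text
clock: 33.48
tool_pos: [0.4658, -0.1332, 0.1022]
orientation: [-0.2, 72.2, -38.0]
force: [1.3, -6.5, -1.2]
opening: 0.0115
```

```bash
python3 q.py;python3 -c "
from h import *;print(np.round(ctrl.get_obs()['joint_pos'],1))"
```

```text
t 33.48 tip [ 456.67 -126.05  138.38] bar -37.77 tau 0.536 F [ 1.3 -6.5 -1.2] M [-1.64  0.43 -0.02] op 11.5 tilt 17.8
   tauB 0.441
[  18.4   -3.1  -54.2   28.5  -32.1 -169.6]
```

Call:
drive_tool(plan=[[[0, 0, 0], [0, 0, 0], 0.3], [[0, 0, 0], [0, 0, 0], 0.3], [[0, 0, 0], [0, 0, 0], 0.3], [[-0.03, 0, 0], [0, 0, 0], 0.3], [[-0.06, 0, 0], [0, 0, 0], 0.3], [[-0.06, 0, 0], [-90, 0, 0], 0.3], [[-0.06, 0, 0], [-90, 0, 0], 0.3], [[-0.06, 0, 0], [-90, 0, 0], 0.3], [[-0.06, 0, 0], [-90, 0, 0], 0.3], [[-0.06, 0, 0], [-90, 0, 0], 0.3], [[-0.06, 0, 0], [-90, 0, 0], 0.3], [[-0.06, 0, 0], [-90, 0, 0], 0.3], [[-0.06, 0, 0], [-90, 0, 0], 0.3], [[-0.06, 0, 0], [-90, 0, 0], 0.3], [[-0.06, 0, 0], [-90, 0, 0], 0.3], [[-0.06, 0, 0], [-90, 0, 0], 0.3], [[-0.06, 0, 0], [-90, 0, 0], 0.3], [[-0.06, 0, 0], [-90, 0, 0], 0.3]])

```text
clock: 34.98
tool_pos: [0.4518, -0.1215, 0.1596]
orientation: [-90.4, 72.2, -37.7]
force: [-0.5, -0.4, -0.6]
opening: 0.0263
```

Call:
drive_tool(plan=[[[0, 0, 0], [-90, 0, 0], 0.3], [[0, 0, 0], [-90, 0, 0], 0.3], [[0, 0, 0], [-90, 0, 0], 0.3], [[0, 0, 0], [-90, 0, 0], 0.3], [[0, 0, 0], [-90, 0, 0], 0.3], [[0, 0, 0], [-90, 0, 0], 0.3], [[0, 0, 0], [-90, 0, 0], 0.3], [[0, 0, 0], [-90, 0, 0], 0.3], [[0, 0, 0], [-90, 0, 0], 0.3], [[0, 0, 0], [-90, 0, 0], 0.3], [[0, 0, 0], [-90, 0, 0], 0.3], [[0, 0, 0], [-90, 0, 0], 0.3], [[0, 0, 0], [-90, 0, 0], 0.3], [[0, 0, 0], [-90, 0, 0], 0.3]])

```text
clock: 36.15
tool_pos: [0.4521, -0.1211, 0.1598]
orientation: [179.6, 72.2, -37.5]
force: [0.2, -1.1, 0.0]
opening: 0.0263
```

```bash
python3 - <<'E'
from h import *
import q
print(np.round(ctrl.get_obs()['joint_pos'],1))
ctrl.snapshot("scene");
for n in("knob_grip","clamp_lead","clamp_grip"): print(n,best("scene",n))
FL=Ro.from_euler("x",180,degrees=True)
for z in(.17,.1375):
    p,R=kpose(-37.5,18,z,kx=.4606,ky=-.1290,s=-.004);move(p,R*FL)
E
```

```text
t 36.15 tip [ 442.93 -114.04  195.98] bar 142.85 tau 0.038 F [ 0.2 -1.1  0. ] M [ 0.59  0.83 -0.01] op 26.3 tilt 17.8
   tauB 0.072
[ 22.8  -9.3 -48.9  22.6 -43.7  14.5]
knob_grip ([257.1, 187.0], 0.73)
clamp_lead ([245.5, 200.6], 0.64)
clamp_grip ([248.8, 212.5], 0.96)
shift [ 0.0304  0.0007 -0.0105] rot [ 0.02  0.22 -0.05]
shift [ 0.0614  0.0007 -0.0006] rot [ 0.02  0.22 -0.05]
```

Call:
drive_tool(plan=[[[0.02, 0.0007, -0.0006], [0, 0, 0], 0.3], [[0.04, 0.0007, -0.0006], [0, 0, 0], 0.3], [[0.055, 0.0007, -0.0006], [0, 0, 0], 0.3], [[0.061, 0.0007, -0.0006], [0, 0, 0], 0.3], [[0.061, 0.0007, -0.0006], [0, 0, 0], 0.2], [[0.061, 0.0007, -0.0006], [0, 0, 0], 0.14], [[0.061, 0.0007, -0.0006], [0, 0, 0], 0.1], [[0.061, 0.0007, -0.0006], [0, 0, 0], 0], [[0.061, 0.0007, -0.0006], [0, 0, 0], 0]])

```text
clock: 37.1
tool_pos: [0.4668, -0.1338, 0.1025]
orientation: [179.8, 72.2, -37.6]
force: [1.2, -5.0, -1.7]
opening: 0.0118
```

```bash
python3 q.py;python3 -c "
from h import *;print(np.round(ctrl.get_obs()['joint_pos'],1))"
```

```text
t 37.1 tip [ 457.54 -126.68  138.69] bar 142.52 tau 0.49 F [ 1.2 -5.  -1.7] M [-1.16  0.36  0.07] op 11.8 tilt 17.8
   tauB 0.414
[ 18.3  -3.1 -54.2  28.6 -32.   10.7]
```

Call:
drive_tool(plan=[[[0, 0.0001, 0], [1, 0, 0.3], 0], [[0, 0.0002, 0], [2, 0, 0.6], 0]])

```text
clock: 37.27
tool_pos: [0.4663, -0.1341, 0.1026]
orientation: [180.0, 72.2, -39.6]
force: [6.2, -7.4, -9.8]
opening: 0.012
```

```bash
python3 q.py
```

```text
t 37.27 tip [ 457.36 -126.66  138.81] bar 140.41 tau 0.642 F [ 6.2 -7.4 -9.8] M [-1.37 -0.65  0.37] op 12.0 tilt 17.8
   tauB 0.562
```

Call:
drive_tool(plan=[[[0, 0.0001, 0], [1, 0, 0.3], 0], [[0, 0.0002, 0], [1.6, 0, 0.5], 0]])

```text
clock: 37.43
tool_pos: [0.4661, -0.1342, 0.1027]
orientation: [180.0, 72.2, -41.3]
force: [8.2, -7.6, -12.5]
opening: 0.0125
```

```bash
python3 q.py
```

```text
t 37.43 tip [ 457.35 -126.56  138.83] bar 138.72 tau 0.67 F [  8.2  -7.6 -12.5] M [-1.4  -1.16  0.51] op 12.5 tilt 17.8
   tauB 0.545
```

Call:
drive_tool(plan=[[[0.0004, 0, -0.0008], [0, 0, 0], 0], [[0.0005, 0, -0.001], [0, 0, 0], 0]])

```text
clock: 37.6
tool_pos: [0.4666, -0.1347, 0.1025]
orientation: [-180.0, 72.2, -41.2]
force: [-5.1, 5.2, 0.3]
opening: 0.0121
```

```bash
python3 q.py
```

```text
t 37.6 tip [ 457.88 -127.02  138.71] bar 138.76 tau 0.666 F [-5.1  5.2  0.3] M [2.49 2.64 0.64] op 12.1 tilt 17.8
   tauB 0.584
```

Call:
drive_tool(plan=[[[0.0001, 0.0005, -0.0001], [0, 0, 0], 0], [[0.0001, 0.0006, -0.0001], [0, 0, 0], 0]])

```text
clock: 37.77
tool_pos: [0.4665, -0.1346, 0.1026]
orientation: [-179.8, 72.2, -41.0]
force: [0.8, 2.9, -6.0]
opening: 0.012
```

```bash
python3 q.py
```

```text
t 37.77 tip [ 457.7  -126.98  138.78] bar 138.82 tau 0.662 F [ 0.8  2.9 -6. ] M [2.3  1.28 0.89] op 12.0 tilt 17.8
   tauB 0.599
```

Call:
drive_tool(plan=[[[0, 0.001, 0], [0, 0, 0], 0], [[0, 0.0015, 0], [0, 0, 0], 0]])

```text
clock: 37.93
tool_pos: [0.4664, -0.1346, 0.1027]
orientation: [-179.3, 72.2, -40.4]
force: [4.1, 5.6, -13.0]
opening: 0.0121
```

```bash
python3 q.py
```

```text
t 37.93 tip [ 457.58 -127.06  138.9 ] bar 138.93 tau 0.585 F [  4.1   5.6 -13. ] M [3.51 0.06 1.37] op 12.1 tilt 17.8
   tauB 0.634
```

The torque has risen about 0.15 N m above steady, and a sideways push no longer moves the clamp. Releasing and backing away.

Call:
drive_tool(plan=[[[0, -0.0008, 0], [0, 0, 0], 0], [[0, -0.0008, 0], [0, 0, 0], 0.3], [[0, -0.0008, 0], [0, 0, 0], 0.3], [[0, -0.0008, 0], [0, 0, 0], 0.3], [[-0.03, 0, 0], [0, 0, 0], 0.3], [[-0.06, 0, 0], [0, 0, 0], 0.3], [[-0.1, 0, 0], [0, 0, 0], 0.3], [[-0.13, 0, 0], [0, 0, 0], 0.3], [[-0.13, 0, 0], [0, 0, 0], 0.3]])

```text
clock: 38.68
tool_pos: [0.4388, -0.1071, 0.2335]
orientation: [-177.6, 71.8, -38.7]
force: [0.6, -0.7, 1.0]
opening: 0.0262
```

```bash
python3 - <<'E'
from h import *
import q
for i in range(2):
    ctrl.snapshot("scene");ctrl.snapshot("top")
    for n in("knob_grip","clamp_lead","clamp_grip","timer","cassette_2"): print(n,[(np.round(b[0],1).tolist(),round(b[1],2)) if (b:=best(c,n)) else None for c in("scene","top")])
print("lead locked home",proj("scene",[.462,-.105,.105]),"back 3mm",proj("scene",[.462,-.108,.105]),"grip home",proj("scene",[.442,-.130,.107]),proj("scene",[.442,-.133,.107]))
E
```

```text
t 38.68 tip [429.55 -99.73 269.62] bar 139.01 tau 0.037 F [ 0.6 -0.7  1. ] M [0.77 0.55 0.09] op 26.2 tilt 18.2
   tauB 0.104
knob_grip [None, ([249.4, 242.1], 0.51)]
clamp_lead [([245.6, 202.9], 0.6), ([236.1, 228.5], 0.77)]
clamp_grip [([250.7, 213.9], 0.78), ([247.5, 240.5], 0.56)]
timer [([283.4, 214.6], 0.72), ([389.6, 196.2], 0.88)]
cassette_2 [([292.9, 328.5], 0.91), ([322.2, 307.4], 0.53)]
knob_grip [([255.6, 189.6], 0.74), ([247.0, 223.7], 0.58)]
clamp_lead [([244.6, 202.4], 0.57), ([237.1, 226.7], 0.64)]
clamp_grip [([249.6, 213.4], 0.65), ([247.0, 238.0], 0.56)]
timer [([410.1, 270.1], 0.72), ([387.2, 193.9], 0.86)]
cassette_2 [([291.9, 327.4], 0.88), ([324.5, 308.9], 0.66)]
lead locked home [243.21415177 204.5939205 ] back 3mm [244.71025182 205.06855606] grip home [248.75939949 213.57114288] [250.30336326 214.07013197]
```

```bash
python3 -c "
from plant import ctrl
print(ctrl.close_job())"
```

```text
the job is handed in; nothing more can be done
None
```

I handed the job in at about 39 s. The clamp is on the rail, up against the end stop as far as I could feel, and the knob is tightened. I could not confirm the last half millimetre of seating.

- **Grasp:** The first grasp failed because the fingertips sit about 38 mm short of the reported TCP. It nudged the clamp and probably turned the knob a little. The second grasp held.
- **Seating:** I slid the clamp on under light forces and stopped at about 10–13 N against the stop.
- **Mishap while tightening:** Partway through the knob turn the arm reached a joint limit (j3) and dragged the loose clamp about 3 mm back. I pushed it home again until the force jumped to about 15–18 N, below the 40 N limit.
- **Tightening:** I turned the knob clockwise about 77° (1.35 rad) in total. The torque rose about 0.15 N m above its steady level, with both of my torque estimates agreeing to within about 0.03.

Last checks:
- **Locked:** A sideways pull of about 7 N did not move the clamp. It had slid at about 5 N while loose.
- **Home position:** The fingertip readings put the clamp within about 0.5 mm of home. The final camera landmarks scatter by 1–2 px (about 2 mm), so they neither confirm nor rule that out.
- **Rest of the scene:** The timer and white cassette read at their original places, apart from one stray timer reading in one picture. The robot was clear of everything, with wrist force around 1 N.

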